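# Load the pail carrying rack and lock it

### The arm

A 6-joint arm with a two-finger parallel gripper is mounted at the origin on a cart in front of the work surface, level with it; the furniture and walls round the work are solid. World frame = base frame: x ahead of the robot, y to its left, z up, the work surface at z = 0. Lengths are in m, angles in rad, forces in N, time in s.
With the tool pointing down it reaches from about 0.3 to 0.85 m from the base axis. Payload 5.4 kg.
Tool frame: the origin (TCP) lies midway between the tips of the shut fingers; the grasp point (between the pads) lies 19 mm behind it; z points along the fingers, y is the direction in which the jaws open and shut (so a half turn about z gives the same grasp; the last joint's range is limited). The gripper opens to 85 mm and grips with 20 to 120 N. Pads are 22 mm wide; open, the fingers measure 114 mm over their backs; the gripper's body (76 mm by 85 mm) begins 54 mm behind the grasp point. The pads swing forward as they close: fully open they stand 13 mm farther back than shut.
Start: joints at [-1.428, 0.158, 1.597, -0, 1.386, -0.21], TCP at [0.199, -0.54, 0.231] pointing down, gripper open.
Joint ranges: [-2.91, 2.91], [-0.94, 2.29], [0.18, 2.7], [-1.29, 4.43], [0.17, 2.64], [-3, 3]. Speed limits (rad/s): [2.57, 2.57, 3.14, 3.14, 3.14, 3.14].

### API

Orientations are given as a unit quaternion [w, x, y, z].
In Python, from cell import bot gives the robot as it stands.
- The arm moves only by the tool drive_tool, never from a script. Its argument "targets" is a list of rows, each an object of numbers: "x", "y", "z": the shift along the tool's x, y, z in m; "ax", "ay", "az": the turn, a rotation vector about the tool's x, y, z in rad. In form: [{"x": .., "y": .., "z": .., "ax": .., "ay": .., "az": ..}, ...]. A call has 1 to 20 rows; each row is the pose to reach, as a shift and turn from the pose measured when the call began, along the tool's axes at that moment; what a row does not reach only later rows make up. A row lasts 1/10 s, in which the tool goes at most 50 mm and 8.59 degrees, less where a joint would pass 70% of its speed; a pose out of reach is approached as far as the arm can. A call with a gripper value outside its range is refused whole. "hand" is the opening, from 0 (shut) to 1 (fully open), set as the call begins (left out, the last holds). The fingers move at their own pace and stop on an object; "squeeze" is the grip in N (left out, the last holds). Time passes only in rows, so rows that repeat a pose let the fingers close. It gives the time, the measured TCP pose, the force and the opening at its end, in the units of the state.
- bot.get_state(): the state, without advancing time (a new reading comes with each control period).
- bot.grab_frame(name): name is "scene" or "top" or "wrist"; returns a dict with "color" (420x560x3 uint8, blue, green, red), "intrinsics" (3x3 intrinsics, pixels), "world_to_cam" (4x4, takes a point from world to camera coordinates); the wrist camera has in their place "mount" (4x4, takes a point from camera to tool coordinates, whose origin is the TCP and whose axes are the flange's). Camera axes: x right, y down, z forward; pixel columns grow to the right and rows downward; lengths in m; the calibration is good to about 2 mm. A picture is of the moment at which its call begins: read the wrist's pose just before it. There is no depth.
- bot.job_done(): hands the job in, once; it reports no verdict.
The state is a dict: "time_s": time; "joint_pos": joint angles; "qd": joint speeds; "joint_torque": joint torques, N m; "eef_pos": TCP position; "tool_rot": TCP orientation; "wrist_force": force on the tool from outside, world axes, zero at the start; "wrist_torque": the same for the moment, N m; "grip_width": finger opening in m.
Only numpy, scipy, OpenCV 4.12 (cv2) and the standard library are available. Lean on these libraries where they do the work, as an engineer would, in place of code of your own. Each camera call takes 0.05 s, during which the arm holds its last target. There are 200 camera calls.

### The job

Get the glaze pails ready to be carried off: slide the rack's transport lock fully back, away from the hooks' tips, to its open stop, hang every pail on the bench by the middle of its bail handle on a hook of its own, then slide the transport lock fully home again so that its teeth close over the hooks. Let go of everything, with the pails hanging quietly, and leave the other things on the bench where they are.

Things in the scene. Friction and masses are not known exactly. Their poses are not given: they have to be found in the camera images.
- rack: carrying rack, fixed: dark drip tray (175 x 400 mm, 14 mm high), two posts and an aluminium rail 400 mm long along its y (front face at x = +48 mm, top 205 mm up). Three flat steel hooks, 135 mm apart, stick out of the rail towards the rack's -x. Origin: centre of the tray's underside; x points from the hooks' tips to the rail, z up. Turned by up to 15 degrees
- lock (a joint): transport lock, a flat comb sliding on the rail along the rack's x, a tooth 12 mm wide above each hook (underside 206 mm up, top 212). 0 m = locked: home, towards the robot, teeth ending 4 mm short of the hook tips, 18 mm over a seated bar; 0.04 = open: fully back, away from the robot (rack's +x), teeth ending 22 mm behind the hook points. Friction 2.5 N; stays where left
- lock_grip (a point): gripping point of the lock's square black grip (26 x 26 mm in the rack's x and y, 44 mm tall; its top is 17 mm above this point, the comb plate 27 mm below it). It stands half-way between the left and middle hooks, behind them, and moves with the lock along the rack's x
- hook_0 (a point): left (rack's +y) hook: flat strip 14 mm wide (y) along the rack's x, from the rail to an upturned tip at the robot's side, with a V seat (sides 30 degrees) before the tip. The point is where a hanging bail bar's centre rests, 5 mm above the V's bottom. The tip's inner face is 21 mm in front of it, 6 mm thick, its top 29 mm above the point; the rail's face is 85 mm behind the point. Axes as the rack's
- hook_1 (a point): middle hook: flat strip 14 mm wide (y) along the rack's x, from the rail to an upturned tip at the robot's side, with a V seat (sides 30 degrees) before the tip. The point is where a hanging bail bar's centre rests, 5 mm above the V's bottom. The tip's inner face is 21 mm in front of it, 6 mm thick, its top 29 mm above the point; the rail's face is 85 mm behind the point. Axes as the rack's
- hook_2 (a point): right (rack's -y) hook: flat strip 14 mm wide (y) along the rack's x, from the rail to an upturned tip at the robot's side, with a V seat (sides 30 degrees) before the tip. The point is where a hanging bail bar's centre rests, 5 mm above the V's bottom. The tip's inner face is 21 mm in front of it, 6 mm thick, its top 29 mm above the point; the rail's face is 85 mm behind the point. Axes as the rack's
- bail_a (a point): centre of the bar of pail a's rigid upright bail: 9 mm round steel, straight part 92 mm along this point's y, legs 104 mm apart. It is 149 mm above the pail's underside, 71 mm above the rim. Grip the bar to one side (say 30 mm along y) so that its middle is free for the hook; bring the pail from the hook's tip side, the bar passing over the tip
- bail_b (a point): centre of the bar of pail b's rigid upright bail: 9 mm round steel, straight part 92 mm along this point's y, legs 104 mm apart. It is 149 mm above the pail's underside, 71 mm above the rim. Grip the bar to one side (say 30 mm along y) so that its middle is free for the hook; bring the pail from the hook's tip side, the bar passing over the tip
- bail_c (a point): centre of the bar of pail c's rigid upright bail: 9 mm round steel, straight part 92 mm along this point's y, legs 104 mm apart. It is 149 mm above the pail's underside, 71 mm above the rim. Grip the bar to one side (say 30 mm along y) so that its middle is free for the hook; bring the pail from the hook's tip side, the bar passing over the tip
- pail_a: glaze pail a (may be absent): small open metal pail, 94 mm wide at the rim, 78 mm high to the rim, 0.11 to 0.21 kg, all alike; origin at the centre of its underside, z up, y along the bail bar
- pail_b: glaze pail b (may be absent): small open metal pail, 94 mm wide at the rim, 78 mm high to the rim, 0.11 to 0.21 kg, all alike; origin at the centre of its underside, z up, y along the bail bar
- pail_c: glaze pail c (may be absent): small open metal pail, 94 mm wide at the rim, 78 mm high to the rim, 0.11 to 0.21 kg, all alike; origin at the centre of its underside, z up, y along the bail bar
- hump_mould: wooden hump mould, a rounded block 72 x 72 x 34 mm, bystander; origin under its centre
- slip_bowl: pale bowl, 115 mm wide, 53 mm high, bystander; origin under its centre
- wood_dish: square wooden dish 97 x 97 x 17 mm behind the rack, bystander; origin under its centre

How it is judged:
By the outcome, as a careful person would: the job done as asked, in the order asked, and still so for the second after the job is handed in, with the robot touching nothing.
Of pail_a, pail_b, pail_c only 2 to 3 are there at a start; the rules pass over those that are not, and their reading is None.
At some moment in a run one of pail_a, pail_b, pail_c may be knocked a few centimetres aside while the robot is not near it.
It also fails if it takes over 210 s, if anything falls off the work surface, if the arm or the gripper's body presses on something with over 40 N, if the wrist force passes 120 N, or if a joint passes its speed limit or range.

## Working session

There is one attempt and no reset: what is moved stays moved. The work goes in short steps, Python scripts to look and compute and a tool call to move; the robot and the scene stay as the last step left them, time stands still between calls to the robot, and variables do not carry over. Pictures are saved under pics/ and viewed, about 12 in all and at most 16, crops included, and the job is handed in when it is done.

Besides the shell and the picture viewer there is one more tool, called after "Call:" as name(argument=value, ...), one argument or row to a line, values as JSON. drive_tool: Moves the arm, as the interface text tells. Its arguments: {"type":"object","properties":{"targets":{"type":"array","items":{"type":"object","properties":{"x":{"type":"number"},"y":{"type":"number"},"z":{"type":"number"},"ax":{"type":"number"},"ay":{"type":"number"},"az":{"type":"number"}}}},"hand":{"type":"number"},"squeeze":{"type":"number"}},"required":["targets"]}

```bash
mkdir -p pics; ls
cat > h.py <<'E'
import numpy as np, cv2
from cell import bot
from scipy.spatial.transform import Rotation as R
def Rq(q): return R.from_quat([q[1],q[2],q[3],q[0]]).as_matrix()
def cam(name):
    s=bot.get_state(); f=bot.grab_frame(name)
    K=np.array(f["intrinsics"])
    if name=="wrist":
        T=np.eye(4); T[:3,:3]=Rq(s["tool_rot"]); T[:3,3]=s["eef_pos"]
        W=np.linalg.inv(T@np.array(f["mount"]))
    else: W=np.array(f["world_to_cam"])
    return f["color"],K,W
def ray(K,W,u,v):
    Rm=W[:3,:3]; o=-Rm.T@W[:3,3]
    d=Rm.T@np.linalg.inv(K)@np.array([u,v,1.]); return o,d/np.linalg.norm(d)
def onz(K,W,u,v,z):
    o,d=ray(K,W,u,v); return o+d*(z-o[2])/d[2]
def cross(r1,r2):
    (o1,d1),(o2,d2)=r1,r2
    t=np.linalg.lstsq(np.c_[d1,-d2],o2-o1,rcond=None)[0]
    p,q=o1+t[0]*d1,o2+t[1]*d2; return (p+q)/2,np.linalg.norm(p-q)
def proj(K,W,p):
    c=K@(W@np.r_[p,1])[:3]; return c[:2]/c[2]
E
python3 - <<'E'
from h import *
np.set_printoptions(precision=4,suppress=True)
s=bot.get_state(); print(s["tool_rot"],s["eef_pos"],s["grip_width"],s["wrist_force"])
for n in ["scene","top"]:
    c,K,W=cam(n); np.savez(n,c=c,K=K,W=W)
    cv2.imwrite(f"pics/{n}0.png",cv2.resize(c,(784,588))); print(n,K[0],K[1],-W[:3,:3].T@W[:3,3],W[2,:3])
E
```

```text
pics
[-0.0009  0.9845  0.1755  0.    ] [ 0.1986 -0.539   0.2303] 0.08551975300506164 [-0.4255 -0.4306 -0.475 ]
scene [443.3157   0.     283.6092] [  0.     443.3157 204.1862] [-0.0677  1.0004  1.1936] [ 0.4383 -0.5959 -0.6729]
top [474.162    0.     280.6715] [  0.    474.162 210.389] [ 0.0145 -0.1174  1.8191] [ 0.316   0.1328 -0.9394]
```

View pics/scene0.png

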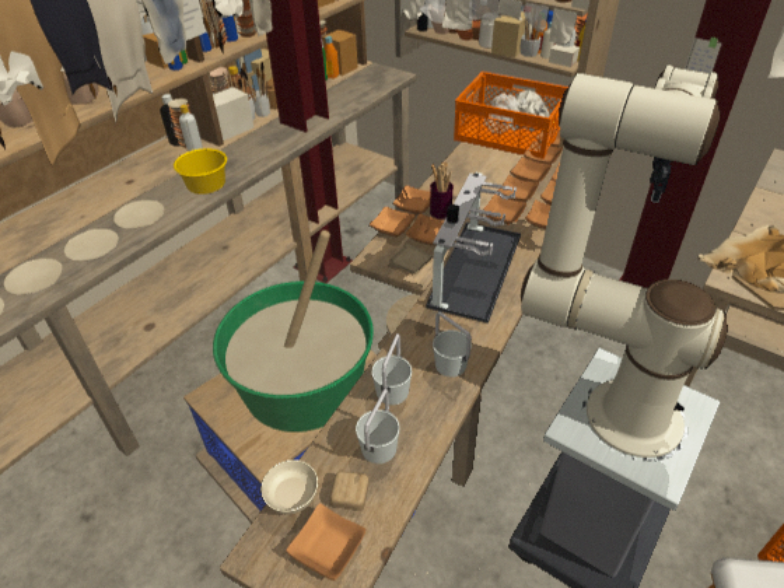

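View pics/top0.png

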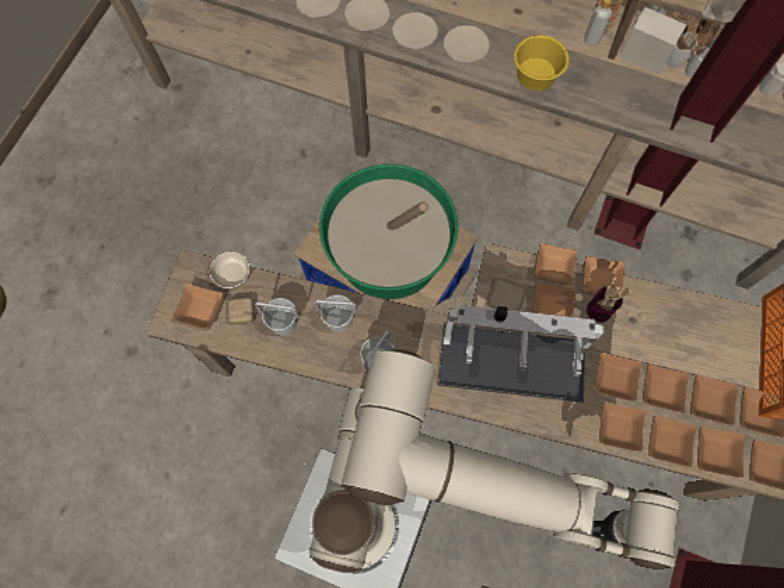

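The scene view shows three pails at about (378,437), (392,380) and (452,350), with the rack at (480,250). The top view shows the pails at (280,317), (336,312) and (378,350), and the rack at about (520,350). Next I'll zoom in to pick points.

Run:
```python
from h import *
a=np.load("scene.npz")["c"]; b=np.load("top.npz")["c"]
A=cv2.resize(a[110:340,245:385],None,fx=2.6,fy=2.6,interpolation=cv2.INTER_CUBIC)
cv2.imwrite("pics/zs.png",A)
B=cv2.resize(b[200:300,175:440],None,fx=3,fy=3,interpolation=cv2.INTER_CUBIC)
C=np.zeros((598,364+0,3),np.uint8); print(A.shape,B.shape)
cv2.imwrite("pics/zt.png",B)
```

```text
(598, 364, 3) (300, 795, 3)
```

View pics/zs.png

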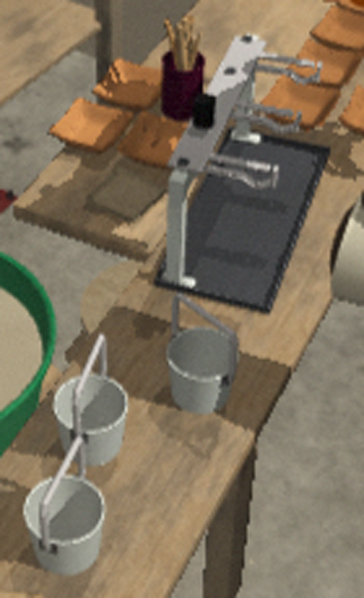

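View pics/zt.png

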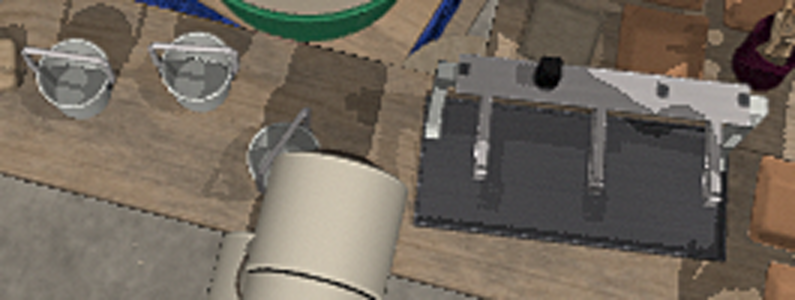

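The zooms show the bar ends and rack features clearly: lock grip at zt(548,62), tray front corners at zt(415,222) and (722,258). I'll triangulate these coarsely.

Run:
```python
from h import *
np.set_printoptions(precision=3,suppress=True)
S=np.load("scene.npz");T=np.load("top.npz")
ts=lambda p:(245+p[0]/2.6,110+p[1]/2.6); tt=lambda p:(175+p[0]/3,200+p[1]/3)
P={"A+":((45,512),(27,50)),"A-":((84,440),(105,67)),"B+":((78,396),(155,46)),"B-":((103,338),(233,50)),
"C far":((175,300),(308,110)),"grip":((205,97),(548,62)),"trayFL":((270,308),(415,222)),"trayFR":((330,150),(722,258)),
"tip0":((275,178),(481,178)),"tip1":((298,122),(598,188)),"tip2":((318,72),(711,203))}
for k,(a,b) in P.items():
    print(k,*cross(ray(S["K"],S["W"],*ts(a)),ray(T["K"],T["W"],*tt(b))))
for n,p in [("Clo",(233,345))]: print(n,onz(S["K"],S["W"],*ts(p),.149))
```

```text
A+ [0.422 0.45  0.136] 0.002747189724242218
A- [0.44  0.349 0.14 ] 0.003267443733878379
B+ [0.485 0.301 0.142] 0.0008772382636137398
B- [0.516 0.208 0.142] 0.002048097191745995
C far [0.481 0.093 0.133] 0.0004327487629866906
grip [ 0.6   -0.16   0.259] 0.0037518669303266655
trayFL [ 0.425 -0.076  0.009] 0.0014636200298216663
trayFR [ 0.525 -0.457  0.009] 0.0030213799705541403
tip0 [ 0.464 -0.133  0.191] 0.0034382125108495397
tip1 [ 0.501 -0.265  0.192] 0.00014157918748684316
tip2 [ 0.533 -0.392  0.195] 0.0034754858890361177
Clo [0.373 0.132 0.149]
```

```bash
cat >> h.py <<'E'
np.set_printoptions(precision=4,suppress=True)
def go(p,yaw=None):
    "yaw = world angle (deg) of tool x with tool straight down; prints the row to target"
    s=bot.get_state(); Rm=Rq(s["tool_rot"])
    x=Rm[:,0]; y0=np.degrees(np.arctan2(x[1],x[0]))
    a=np.radians(y0 if yaw is None else yaw)
    Rt=np.array([[np.cos(a),np.sin(a),0],[np.sin(a),-np.cos(a),0],[0,0,-1]])
    print("t",s["time_s"],"pos",np.array(s["eef_pos"]),"yaw",y0,"->shift",Rm.T@(np.array(p)-s["eef_pos"]),"turn",R.from_matrix(Rm.T@Rt).as_rotvec(),"q6",s["joint_pos"][0],s["joint_pos"][5],"w",s["grip_width"])
E
python3 - <<'E'
from h import *
f=bot.grab_frame("wrist"); print(np.array(f["mount"]),np.array(f["intrinsics"]))
go([.2,-.4,.42],14.8)
go([.48,-.22,.42],14.8)
E
```

```text
[[ 0.0003 -0.948  -0.3183  0.0814]
 [ 1.      0.0002  0.0003  0.0008]
 [-0.0002 -0.3183  0.948  -0.1422]
 [ 0.      0.      0.      1.    ]] [[307.5181   0.     280.9818]
 [  0.     307.5181 211.7796]
 [  0.       0.       1.    ]]
t 0.15 pos [ 0.1986 -0.5391  0.2305] yaw 20.21347051553177 ->shift [ 0.0495 -0.1303 -0.1893] turn [-0.0014 -0.0002  0.0945] q6 -1.4281139261739002 -0.21010472447001668 w 0.08531151237309158
t 0.15 pos [ 0.1986 -0.5391  0.2305] yaw 20.21347051553177 ->shift [ 0.3744 -0.2025 -0.1891] turn [-0.0014 -0.0002  0.0945] q6 -1.4281139261739002 -0.21010472447001668 w 0.08531151237309158
```

Call:
drive_tool(
  targets=[
    {"z": -0.05},
    {"z": -0.1},
    {"z": -0.15},
    {"z": -0.19},
    {"x": 0.374, "y": -0.203, "z": -0.19, "az": 0.094},
    {"x": 0.374, "y": -0.203, "z": -0.19, "az": 0.094},
    {"x": 0.374, "y": -0.203, "z": -0.19, "az": 0.094},
    {"x": 0.374, "y": -0.203, "z": -0.19, "az": 0.094},
    {"x": 0.374, "y": -0.203, "z": -0.19, "az": 0.094},
    {"x": 0.374, "y": -0.203, "z": -0.19, "az": 0.094},
    {"x": 0.374, "y": -0.203, "z": -0.19, "az": 0.094},
    {"x": 0.374, "y": -0.203, "z": -0.19, "az": 0.094},
    {"x": 0.374, "y": -0.203, "z": -0.19, "az": 0.094},
    {"x": 0.374, "y": -0.203, "z": -0.19, "az": 0.094},
    {"x": 0.374, "y": -0.203, "z": -0.19, "az": 0.094},
    {"x": 0.374, "y": -0.203, "z": -0.19, "az": 0.094},
  ],
  hand=1,
)

```text
invalid input
```

Run:
```python
from h import *
c,K,W=cam("wrist"); np.savez("w1",c=c,K=K,W=W); cv2.imwrite("pics/w1.png",cv2.resize(c,(784,588)))
go([.58,-.24,.45],14.8)
```

```text
t 0.2 pos [ 0.1986 -0.5392  0.2307] yaw 20.21369120649944 ->shift [ 0.4613 -0.1493 -0.219 ] turn [-0.0012 -0.0002  0.0945] q6 -1.4280811071475716 -0.2100807032951358 w 0.08526004048232703
```

View pics/w1.png

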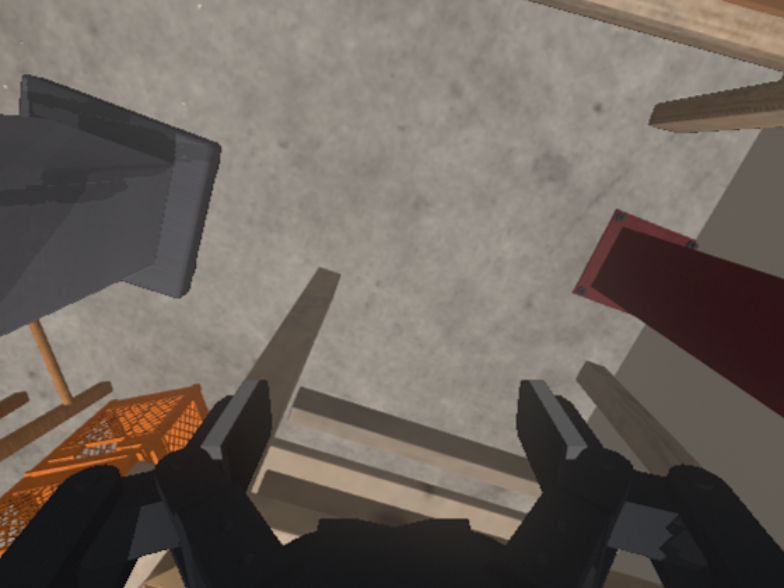

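The move was refused, probably because it needs all six keys. The picture only shows the floor at the start pose.

Call:
drive_tool(
  targets=[
    {"x": 0, "y": 0, "z": -0.05, "ax": 0, "ay": 0, "az": 0},
    {"x": 0, "y": 0, "z": -0.1, "ax": 0, "ay": 0, "az": 0},
    {"x": 0, "y": 0, "z": -0.15, "ax": 0, "ay": 0, "az": 0},
    {"x": 0, "y": 0, "z": -0.19, "ax": 0, "ay": 0, "az": 0},
    {"x": 0.374, "y": -0.203, "z": -0.19, "ax": 0, "ay": 0, "az": 0.094},
    {"x": 0.374, "y": -0.203, "z": -0.19, "ax": 0, "ay": 0, "az": 0.094},
    {"x": 0.374, "y": -0.203, "z": -0.19, "ax": 0, "ay": 0, "az": 0.094},
    {"x": 0.374, "y": -0.203, "z": -0.19, "ax": 0, "ay": 0, "az": 0.094},
    {"x": 0.374, "y": -0.203, "z": -0.19, "ax": 0, "ay": 0, "az": 0.094},
    {"x": 0.374, "y": -0.203, "z": -0.19, "ax": 0, "ay": 0, "az": 0.094},
    {"x": 0.374, "y": -0.203, "z": -0.19, "ax": 0, "ay": 0, "az": 0.094},
    {"x": 0.374, "y": -0.203, "z": -0.19, "ax": 0, "ay": 0, "az": 0.094},
    {"x": 0.374, "y": -0.203, "z": -0.19, "ax": 0, "ay": 0, "az": 0.094},
    {"x": 0.374, "y": -0.203, "z": -0.19, "ax": 0, "ay": 0, "az": 0.094},
    {"x": 0.374, "y": -0.203, "z": -0.19, "ax": 0, "ay": 0, "az": 0.094},
    {"x": 0.374, "y": -0.203, "z": -0.19, "ax": 0, "ay": 0, "az": 0.094},
  ],
  hand=1,
  squeeze=60,
)

```text
time_s: 1.8
eef_pos: [0.4789, -0.2206, 0.4209]
tool_rot: [-0.001, 0.992, 0.128, -0.0]
wrist_force: [-0.3, -0.1, -0.3]
grip_width: 0.0851
```

Run:
```python
from h import *
c,K,W=cam("wrist"); np.savez("w1",c=c,K=K,W=W); cv2.imwrite("pics/w1b.png",cv2.resize(c,(784,588)))
go([.58,-.24,.45],14.8)
```

```text
t 1.85 pos [ 0.4788 -0.2207  0.4209] yaw 14.723632640888624 ->shift [ 0.093   0.0443 -0.0292] turn [-0.0012  0.0002 -0.0013] q6 -0.6616995402240816 0.6522122144400428 w 0.08489667557173272
```

View pics/w1b.png

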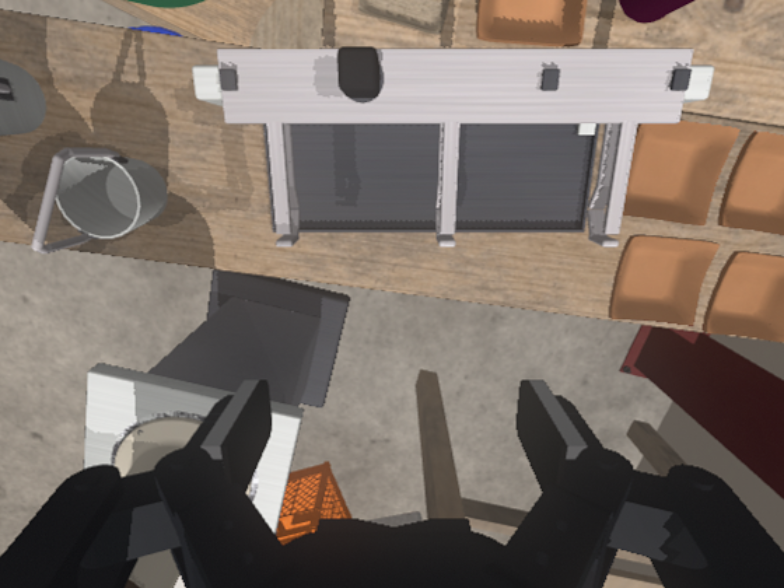

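The wrist view shows the rack square to the image, so its yaw is about 14.7°. The hook tips are at (286,240), (447,241) and (605,240), and the lock grip at about (360,72). I'll take a second view from 0.1 m further on.

Call:
drive_tool(
  targets=[
    {"x": 0.05, "y": 0, "z": 0, "ax": 0, "ay": 0, "az": 0},
    {"x": 0.1, "y": -0.03, "z": 0, "ax": 0, "ay": 0, "az": 0},
    {"x": 0.1, "y": -0.03, "z": 0, "ax": 0, "ay": 0, "az": 0},
    {"x": 0.1, "y": -0.03, "z": 0, "ax": 0, "ay": 0, "az": 0},
  ],
)

```text
time_s: 2.25
eef_pos: [0.5681, -0.1663, 0.4205]
tool_rot: [-0.001, 0.992, 0.129, -0.001]
wrist_force: [0.2, -0.5, -0.5]
grip_width: 0.0852
```

Run:
```python
from h import *
c,K,W=cam("wrist"); np.savez("w2",c=c,K=K,W=W); cv2.imwrite("pics/w2.png",cv2.resize(c,(784,588)))
go([.58,-.24,.45],14.7)
```

```text
t 2.3 pos [ 0.5675 -0.1671  0.4208] yaw 14.693930607681907 ->shift [-0.0064  0.0736 -0.0292] turn [-0.0008  0.001  -0.0001] q6 -0.4904756124464648 0.8238479107738773 w 0.08530674222511357
```

View pics/w2.png

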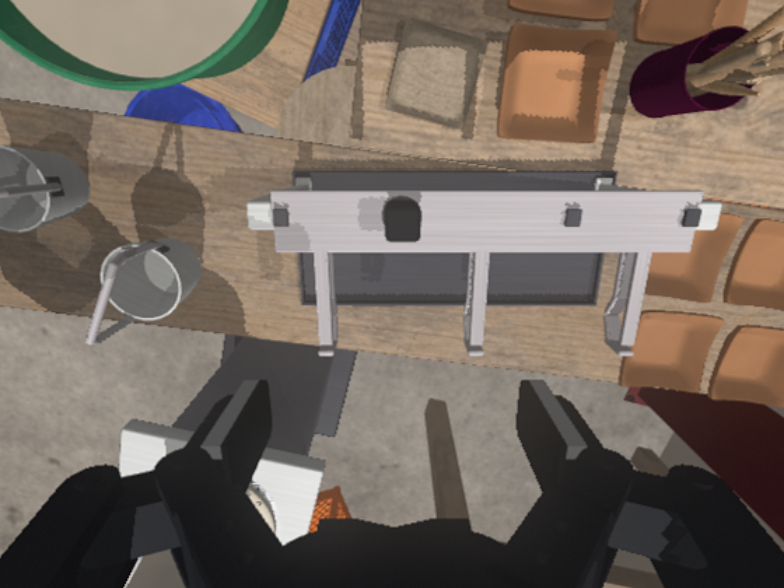

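The second view shows the grip's top face centred at about (403,222), and the tips at (327,351), (476,351) and (628,351). I'll triangulate against the first view.

Run:
```python
from h import *
A=np.load("w1.npz");B=np.load("w2.npz");k=1.4
for n,a,b in [("grip",(359.5,65),(403,223)),("t0",(286,240),(327,350)),("t1",(447,240),(476,350)),("t2",(605,240),(628,350)),
 ("Cnear",(40,246),(92,342)),("Cfar",(62,155),(112,265))]:
    p,e=cross(ray(A["K"],A["W"],a[0]/k,a[1]/k),ray(B["K"],B["W"],b[0]/k,b[1]/k)); print(n,p,e)
    if n=="grip": g=p
go([g[0],g[1],.30],14.7); go([g[0],g[1],.222],14.7)
```

```text
grip [ 0.6027 -0.1657  0.2559] 0.0013878658199445715
t0 [ 0.468  -0.1318  0.2099] 0.0006533290203680946
t1 [ 0.5024 -0.2611  0.2107] 0.0002875864592919156
t2 [ 0.5373 -0.3883  0.2139] 0.0056485073196529895
Cnear [0.3881 0.1064 0.1565] 0.001728019872472892
Cfar [0.4785 0.0882 0.1581] 0.0049664576209824405
t 2.3 pos [ 0.5675 -0.1671  0.4208] yaw 14.693930607681907 ->shift [0.0346 0.0077 0.1208] turn [-0.0008  0.001  -0.0001] q6 -0.4904756124464648 0.8238479107738773 w 0.08530674222511357
t 2.3 pos [ 0.5675 -0.1671  0.4208] yaw 14.693930607681907 ->shift [0.0347 0.0077 0.1988] turn [-0.0008  0.001  -0.0001] q6 -0.4904756124464648 0.8238479107738773 w 0.08530674222511357
```

Call:
drive_tool(
  targets=[
    {"x": 0.035, "y": 0.008, "z": 0.05, "ax": 0, "ay": 0, "az": 0},
    {"x": 0.035, "y": 0.008, "z": 0.1, "ax": 0, "ay": 0, "az": 0},
    {"x": 0.035, "y": 0.008, "z": 0.14, "ax": 0, "ay": 0, "az": 0},
    {"x": 0.035, "y": 0.008, "z": 0.17, "ax": 0, "ay": 0, "az": 0},
    {"x": 0.035, "y": 0.008, "z": 0.19, "ax": 0, "ay": 0, "az": 0},
    {"x": 0.035, "y": 0.008, "z": 0.197, "ax": 0, "ay": 0, "az": 0},
    {"x": 0.035, "y": 0.008, "z": 0.197, "ax": 0, "ay": 0, "az": 0},
  ],
)

```text
time_s: 3.0
eef_pos: [0.6021, -0.1671, 0.2234]
tool_rot: [-0.001, 0.992, 0.127, -0.001]
wrist_force: [-0.6, 0.7, -0.3]
grip_width: 0.0853
```

Call:
drive_tool(
  targets=[
    {"x": 0, "y": 0, "z": 0, "ax": 0, "ay": 0, "az": 0},
    {"x": 0, "y": 0, "z": 0, "ax": 0, "ay": 0, "az": 0},
    {"x": 0, "y": 0, "z": 0, "ax": 0, "ay": 0, "az": 0},
    {"x": 0, "y": 0, "z": 0, "ax": 0, "ay": 0, "az": 0},
    {"x": 0, "y": 0, "z": 0, "ax": 0, "ay": 0, "az": 0},
    {"x": 0, "y": 0, "z": 0, "ax": 0, "ay": 0, "az": 0},
    {"x": 0, "y": 0, "z": 0, "ax": 0, "ay": 0, "az": 0},
    {"x": 0, "y": 0, "z": 0, "ax": 0, "ay": 0, "az": 0},
  ],
  hand=0,
  squeeze=30,
)

```text
time_s: 3.8
eef_pos: [0.602, -0.1637, 0.225]
tool_rot: [-0.003, 0.992, 0.128, -0.001]
wrist_force: [-5.3, 10.6, 7.7]
grip_width: 0.0259
```

Call:
drive_tool(
  targets=[
    {"x": 0.01, "y": 0, "z": 0, "ax": 0, "ay": 0, "az": 0},
    {"x": 0.02, "y": 0, "z": 0, "ax": 0, "ay": 0, "az": 0},
    {"x": 0.03, "y": 0, "z": 0, "ax": 0, "ay": 0, "az": 0},
    {"x": 0.038, "y": 0, "z": 0, "ax": 0, "ay": 0, "az": 0},
    {"x": 0.042, "y": 0, "z": 0, "ax": 0, "ay": 0, "az": 0},
    {"x": 0.044, "y": 0, "z": 0, "ax": 0, "ay": 0, "az": 0},
    {"x": 0.044, "y": 0, "z": 0, "ax": 0, "ay": 0, "az": 0},
    {"x": 0.044, "y": 0, "z": 0, "ax": 0, "ay": 0, "az": 0},
  ],
)

```text
time_s: 4.6
eef_pos: [0.6395, -0.1536, 0.2249]
tool_rot: [-0.004, 0.992, 0.128, -0.008]
wrist_force: [-26.5, -2.5, 10.2]
grip_width: 0.0257
```

Call:
drive_tool(
  targets=[
    {"x": 0, "y": 0, "z": 0, "ax": 0, "ay": 0, "az": 0},
    {"x": 0, "y": 0, "z": 0, "ax": 0, "ay": 0, "az": 0},
    {"x": 0, "y": 0, "z": 0, "ax": 0, "ay": 0, "az": 0},
    {"x": 0, "y": 0, "z": 0, "ax": 0, "ay": 0, "az": 0},
    {"x": 0, "y": 0, "z": 0, "ax": 0, "ay": 0, "az": 0},
    {"x": 0, "y": 0, "z": -0.03, "ax": 0, "ay": 0, "az": 0},
    {"x": 0, "y": 0, "z": -0.08, "ax": 0, "ay": 0, "az": 0},
    {"x": 0, "y": 0, "z": -0.13, "ax": 0, "ay": 0, "az": 0},
    {"x": 0, "y": 0, "z": -0.18, "ax": 0, "ay": 0, "az": 0},
    {"x": 0, "y": 0, "z": -0.2, "ax": 0, "ay": 0, "az": 0},
    {"x": -0.1, "y": 0, "z": -0.2, "ax": 0, "ay": 0, "az": 0},
    {"x": -0.1, "y": 0, "z": -0.2, "ax": 0, "ay": 0, "az": 0},
    {"x": -0.1, "y": 0, "z": -0.2, "ax": 0, "ay": 0, "az": 0},
  ],
  hand=1,
)

```text
time_s: 5.9
eef_pos: [0.5422, -0.1804, 0.4258]
tool_rot: [-0.004, 0.992, 0.126, -0.01]
wrist_force: [0.8, 0.6, 0.2]
grip_width: 0.0854
```

Run:
```python
from h import *
c,K,W=cam("wrist"); np.savez("w3",c=c,K=K,W=W)
# grip top: dark blob near predicted places
for d in [0,.02,.04]:
    print(d,proj(K,W,np.array([.6027,-.1657,.256])+d*np.array([.967,.255,0])))
cv2.imwrite("pics/w3.png",c)
go([.36,.18,.44],-20)
```

```text
0 [282.7926 125.9193]
0.02 [282.7448 104.1761]
0.04 [282.6949  81.4118]
t 5.95 pos [ 0.5445 -0.1802  0.4265] yaw 14.571087456608437 ->shift [-0.0882 -0.3951 -0.0084] turn [-0.0044  0.0183  0.6033] q6 -0.5277363145307253 0.7879172392085997 w 0.08516923328700454
```

View pics/w3.png

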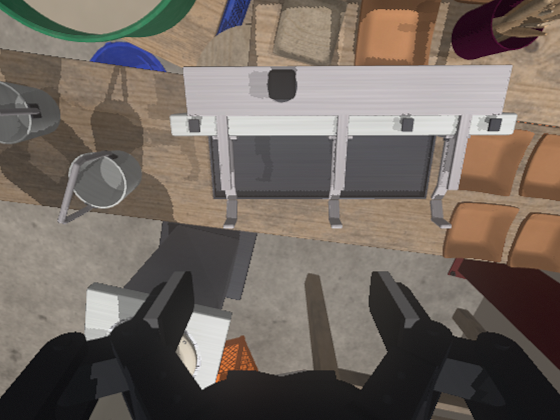

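Lock grip top is at (282,83) against 81 predicted for the 40 mm position, so the lock is at its open stop. Next is pail C.

Run:
```python
from h import *
A=np.load("w1.npz");B=np.load("w2.npz");C=np.load("w3.npz");k=1.4
for n,a,b,c in [("Cnear",(40,246),(92,342),(63,221)),("Cfar",(62,155),(112,265),(77,165))]:
    for D,q in [(A,(a[0]/k,a[1]/k)),(B,(b[0]/k,b[1]/k)),(C,c)]: print(n,onz(D["K"],D["W"],*q,.15))
go([.433,.097,.31],168)
```

```text
Cnear [0.3859 0.1103 0.15  ]
Cnear [0.3832 0.1114 0.15  ]
Cnear [0.3842 0.1105 0.15  ]
Cfar [0.4781 0.0911 0.15  ]
Cfar [0.4735 0.0955 0.15  ]
Cfar [0.4741 0.0933 0.15  ]
t 5.95 pos [ 0.5445 -0.1802  0.4265] yaw 14.571087456608437 ->shift [-0.0363 -0.2952  0.1199] turn [-0.0243 -0.0076 -2.6778] q6 -0.5277363145307253 0.7879172392085997 w 0.08516923328700454
```

Call:
drive_tool(
  targets=[
    {"x": -0.035, "y": -0.29, "z": 0.12, "ax": 0, "ay": 0, "az": -2.68},
    {"x": -0.035, "y": -0.29, "z": 0.12, "ax": 0, "ay": 0, "az": -2.68},
    {"x": -0.035, "y": -0.29, "z": 0.12, "ax": 0, "ay": 0, "az": -2.68},
    {"x": -0.035, "y": -0.29, "z": 0.12, "ax": 0, "ay": 0, "az": -2.68},
    {"x": -0.035, "y": -0.29, "z": 0.12, "ax": 0, "ay": 0, "az": -2.68},
    {"x": -0.035, "y": -0.29, "z": 0.12, "ax": 0, "ay": 0, "az": -2.68},
    {"x": -0.035, "y": -0.29, "z": 0.12, "ax": 0, "ay": 0, "az": -2.68},
    {"x": -0.035, "y": -0.29, "z": 0.12, "ax": 0, "ay": 0, "az": -2.68},
    {"x": -0.035, "y": -0.29, "z": 0.12, "ax": 0, "ay": 0, "az": -2.68},
    {"x": -0.035, "y": -0.29, "z": 0.12, "ax": 0, "ay": 0, "az": -2.68},
    {"x": -0.035, "y": -0.29, "z": 0.12, "ax": 0, "ay": 0, "az": -2.68},
    {"x": -0.035, "y": -0.29, "z": 0.12, "ax": 0, "ay": 0, "az": -2.68},
    {"x": -0.035, "y": -0.29, "z": 0.12, "ax": 0, "ay": 0, "az": -2.68},
    {"x": -0.035, "y": -0.29, "z": 0.12, "ax": 0, "ay": 0, "az": -2.68},
    {"x": -0.035, "y": -0.29, "z": 0.12, "ax": 0, "ay": 0, "az": -2.68},
    {"x": -0.035, "y": -0.29, "z": 0.12, "ax": 0, "ay": 0, "az": -2.68},
    {"x": -0.035, "y": -0.29, "z": 0.12, "ax": 0, "ay": 0, "az": -2.68},
    {"x": -0.035, "y": -0.29, "z": 0.12, "ax": 0, "ay": 0, "az": -2.68},
    {"x": -0.035, "y": -0.29, "z": 0.12, "ax": 0, "ay": 0, "az": -2.68},
    {"x": -0.035, "y": -0.29, "z": 0.12, "ax": 0, "ay": 0, "az": -2.68},
  ],
  hand=0.6,
  squeeze=60,
)

```text
time_s: 7.95
eef_pos: [0.4362, 0.0927, 0.3102]
tool_rot: [-0.009, 0.105, 0.994, 0.002]
wrist_force: [0.2, -0.3, 0.4]
grip_width: 0.0513
```

Run:
```python
from h import *
c,K,W=cam("wrist"); np.savez("w4",c=c,K=K,W=W); cv2.imwrite("pics/w4.png",c)
print(proj(K,W,np.array([.385,.1105,.149])),proj(K,W,np.array([.475,.093,.149])))
go([.43,.102,.31],168.8)
```

```text
[288.7042 142.064 ] [289.5614 230.4297]
t 8.0 pos [0.4361 0.0926 0.3101] yaw 167.99546074218574 ->shift [0.0079 0.0079 0.0002] turn [ 0.0017 -0.0178 -0.0141] q6 -0.0660432664939107 -1.4273613575064228 w 0.05107730919954983
```

View pics/w4.png

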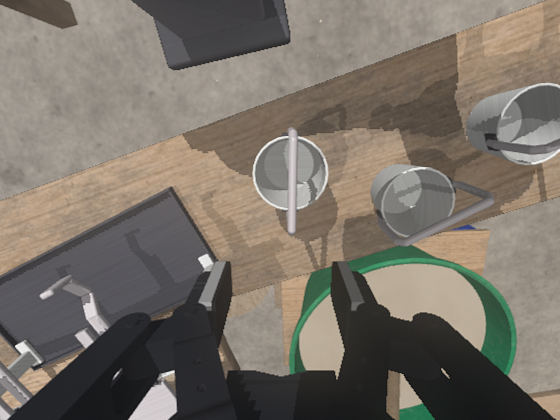

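The bar runs from (292,131) to (291,231), vertical in the image and clean. I'll compute the grasp from it.

Run:
```python
from h import *
D=np.load("w4.npz");a=onz(D["K"],D["W"],292.3,131,.149);b=onz(D["K"],D["W"],291,231,.149)
c=(a+b)/2;d=a-b;ang=np.degrees(np.arctan2(d[1],d[0]));u=d/np.linalg.norm(d);print(a,b,np.linalg.norm(d),c,ang)
g=c-.03*u; go([g[0],g[1],.131],ang)
```

```text
[0.3755 0.116  0.149 ] [0.476  0.0944 0.149 ] 0.10271290003552619 [0.4257 0.1052 0.149 ] 167.86161695464065
t 8.0 pos [0.4361 0.0926 0.3101] yaw 167.99546074218574 ->shift [-0.0205  0.0098  0.1788] turn [ 0.0016 -0.0179  0.0023] q6 -0.0660432664939107 -1.4273613575064228 w 0.05107730919954983
```

Call:
drive_tool(
  targets=[
    {"x": -0.02, "y": 0.01, "z": 0.05, "ax": 0, "ay": -0.018, "az": 0},
    {"x": -0.02, "y": 0.01, "z": 0.1, "ax": 0, "ay": -0.018, "az": 0},
    {"x": -0.02, "y": 0.01, "z": 0.14, "ax": 0, "ay": -0.018, "az": 0},
    {"x": -0.02, "y": 0.01, "z": 0.165, "ax": 0, "ay": -0.018, "az": 0},
    {"x": -0.02, "y": 0.01, "z": 0.178, "ax": 0, "ay": -0.018, "az": 0},
    {"x": -0.02, "y": 0.01, "z": 0.178, "ax": 0, "ay": -0.018, "az": 0},
    {"x": -0.02, "y": 0.01, "z": 0.178, "ax": 0, "ay": -0.018, "az": 0},
  ],
)

```text
time_s: 8.7
eef_pos: [0.456, 0.0991, 0.1333]
tool_rot: [0.001, 0.105, 0.994, 0.001]
wrist_force: [-0.1, 0.3, 0.4]
grip_width: 0.0515
```

Call:
drive_tool(
  targets=[
    {"x": 0, "y": 0, "z": 0, "ax": 0, "ay": 0, "az": 0},
    {"x": 0, "y": 0, "z": 0, "ax": 0, "ay": 0, "az": 0},
    {"x": 0, "y": 0, "z": 0, "ax": 0, "ay": 0, "az": 0},
    {"x": 0, "y": 0, "z": 0, "ax": 0, "ay": 0, "az": 0},
    {"x": 0, "y": 0, "z": 0, "ax": 0, "ay": 0, "az": 0},
    {"x": 0, "y": 0, "z": 0, "ax": 0, "ay": 0, "az": 0},
    {"x": 0, "y": 0, "z": -0.02, "ax": 0, "ay": 0, "az": 0},
    {"x": 0, "y": 0, "z": -0.04, "ax": 0, "ay": 0, "az": 0},
    {"x": 0, "y": 0, "z": -0.07, "ax": 0, "ay": 0, "az": 0},
    {"x": 0, "y": 0, "z": -0.1, "ax": 0, "ay": 0, "az": 0},
    {"x": 0, "y": 0, "z": -0.12, "ax": 0, "ay": 0, "az": 0},
    {"x": 0, "y": 0, "z": -0.125, "ax": 0, "ay": 0, "az": 0},
    {"x": 0, "y": 0, "z": -0.125, "ax": 0, "ay": 0, "az": 0},
  ],
  hand=0,
)

```text
time_s: 10.0
eef_pos: [0.4555, 0.0989, 0.2581]
tool_rot: [0.001, 0.105, 0.994, 0.001]
wrist_force: [-0.1, -0.3, -2.7]
grip_width: 0.0068
```

```bash
cat >> h.py <<'E'
# rack frame from the triangulated tips (front of tip = point -27 mm)
YAW=14.9; rx=np.array([np.cos(np.radians(YAW)),np.sin(np.radians(YAW)),0]); ry=np.array([-rx[1],rx[0],0])
T1=np.array([.5026,-.2605,.0])
def hook(i,back=0,side=0,z=.1835):
    p=T1+rx*(.024+back)+ry*((1-i)*.135+side); p[2]=z; return p
E
python3 - <<'E'
from h import *
for i in range(3): print(i,hook(i))
s=bot.get_state(); print(s["grip_width"],s["wrist_force"])
g=lambda i,b,z: hook(i,b,-.03,z-.019)
go(g(2,-.11,.26),104.9)
E
```

```text
0 [ 0.4911 -0.1239  0.1835]
1 [ 0.5258 -0.2543  0.1835]
2 [ 0.5605 -0.3848  0.1835]
0.006772908329069838 [-0.134  -0.3244 -2.6991]
t 10.0 pos [0.4555 0.0989 0.2581] yaw 167.9538508977094 ->shift [-0.1191 -0.5278  0.0164] turn [0.0033 0.0014 1.1005] q6 -0.04739215487327799 -1.4081517001263042 w 0.006772908329069838
```

Pail C is held and lifted. I'll carry it high, clear of the hooks, to in front of hook 2.

Call:
drive_tool(
  targets=[
    {"x": 0, "y": 0, "z": -0.03, "ax": 0, "ay": 0, "az": 0},
    {"x": 0, "y": 0, "z": -0.07, "ax": 0, "ay": 0, "az": 0},
    {"x": 0, "y": 0, "z": -0.11, "ax": 0, "ay": 0, "az": 0},
    {"x": -0.004, "y": -0.016, "z": -0.135, "ax": 0, "ay": 0, "az": 0.03},
    {"x": -0.01, "y": -0.042, "z": -0.14, "ax": 0, "ay": 0, "az": 0.09},
    {"x": -0.018, "y": -0.08, "z": -0.14, "ax": 0, "ay": 0, "az": 0.17},
    {"x": -0.027, "y": -0.12, "z": -0.14, "ax": 0, "ay": 0, "az": 0.25},
    {"x": -0.037, "y": -0.165, "z": -0.14, "ax": 0, "ay": 0, "az": 0.34},
    {"x": -0.047, "y": -0.207, "z": -0.14, "ax": 0, "ay": 0, "az": 0.43},
    {"x": -0.057, "y": -0.25, "z": -0.14, "ax": 0, "ay": 0, "az": 0.52},
    {"x": -0.066, "y": -0.292, "z": -0.14, "ax": 0, "ay": 0, "az": 0.61},
    {"x": -0.076, "y": -0.335, "z": -0.14, "ax": 0, "ay": 0, "az": 0.7},
    {"x": -0.085, "y": -0.377, "z": -0.14, "ax": 0, "ay": 0, "az": 0.79},
    {"x": -0.095, "y": -0.42, "z": -0.14, "ax": 0, "ay": 0, "az": 0.88},
    {"x": -0.104, "y": -0.46, "z": -0.14, "ax": 0, "ay": 0, "az": 0.96},
    {"x": -0.11, "y": -0.49, "z": -0.14, "ax": 0, "ay": 0, "az": 1.03},
    {"x": -0.116, "y": -0.515, "z": -0.14, "ax": 0, "ay": 0, "az": 1.08},
    {"x": -0.119, "y": -0.528, "z": -0.14, "ax": 0, "ay": 0, "az": 1.1},
    {"x": -0.119, "y": -0.528, "z": -0.14, "ax": 0, "ay": 0, "az": 1.1},
    {"x": -0.119, "y": -0.528, "z": -0.14, "ax": 0, "ay": 0, "az": 1.1},
  ],
)

```text
time_s: 12.0
eef_pos: [0.4612, -0.4419, 0.3953]
tool_rot: [-0.001, 0.609, 0.793, 0.002]
wrist_force: [0.3, 0.8, -1.9]
grip_width: 0.0066
```

Run:
```python
from h import *
g=lambda i,b,z: hook(i,b,-.03,z-.019)
go(g(2,-.11,.25),104.9); go(g(2,0,.25),104.9)
c,K,W=cam("wrist"); np.savez("w5",c=c,K=K,W=W); cv2.imwrite("pics/w5.png",c)
print(proj(K,W,hook(2)+[0,0,.029]))
```

```text
t 12.0 pos [ 0.4612 -0.4419  0.3953] yaw 104.95965941618707 ->shift [-0.0011  0.0003  0.1643] turn [ 0.0023 -0.0041  0.001 ] q6 -0.9546490394776252 -1.2151728975631773 w 0.006573392078189244
t 12.0 pos [ 0.4612 -0.4419  0.3953] yaw 104.95965941618707 ->shift [-0.0012  0.1103  0.1645] turn [ 0.0023 -0.0041  0.001 ] q6 -0.9546490394776252 -1.2151728975631773 w 0.006573392078189244
[385.6764 160.6421]
```

View pics/w5.png

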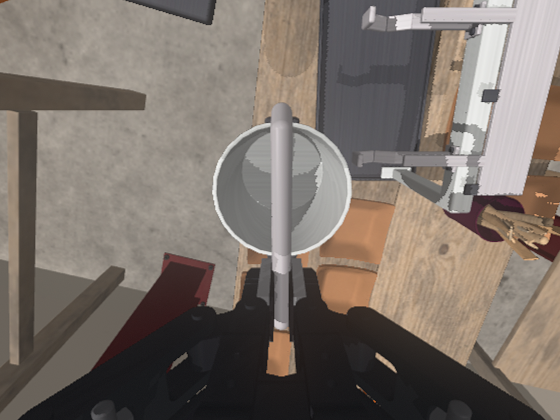

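The pail hangs true, with the bar vertical at column 282 and its far end at row about 104. Hook 2's tip is at (360,158), within 3 mm of the prediction. Checking the grip offset along the bar.

Run:
```python
from h import *
D=np.load("w5.npz");K,W=D["K"],D["W"]
s=bot.get_state();Rm=Rq(s["tool_rot"]);p=np.array(s["eef_pos"])
for v in (104,108): print("bar end in tool frame",Rm.T@(onz(K,W,282,v,p[2]+.019)-p))
print("tip front",onz(K,W,358,158,.2125),hook(2,-.027,0,.2125), "tip1 front",onz(K,W,363,17,.2125),hook(1,-.027,0,.2125))
```

```text
bar end in tool frame [ 0.0824 -0.0003 -0.0188]
bar end in tool frame [ 0.0809 -0.0003 -0.0188]
tip front [ 0.5313 -0.3897  0.2125] [ 0.5344 -0.3917  0.2125] tip1 front [ 0.4924 -0.2662  0.2125] [ 0.4997 -0.2613  0.2125]
```

Call:
drive_tool(
  targets=[
    {"x": 0.002, "y": 0, "z": 0.03, "ax": 0, "ay": 0, "az": 0},
    {"x": 0.002, "y": 0, "z": 0.07, "ax": 0, "ay": 0, "az": 0},
    {"x": 0.002, "y": 0, "z": 0.11, "ax": 0, "ay": 0, "az": 0},
    {"x": 0.002, "y": 0, "z": 0.15, "ax": 0, "ay": 0, "az": 0},
    {"x": 0.002, "y": 0, "z": 0.175, "ax": 0, "ay": 0, "az": 0},
    {"x": 0.002, "y": 0, "z": 0.186, "ax": 0, "ay": 0, "az": 0},
    {"x": 0.002, "y": 0.005, "z": 0.186, "ax": 0, "ay": 0, "az": 0},
    {"x": 0.002, "y": 0.015, "z": 0.186, "ax": 0, "ay": 0, "az": 0},
    {"x": 0.002, "y": 0.03, "z": 0.186, "ax": 0, "ay": 0, "az": 0},
    {"x": 0.002, "y": 0.045, "z": 0.186, "ax": 0, "ay": 0, "az": 0},
    {"x": 0.002, "y": 0.06, "z": 0.186, "ax": 0, "ay": 0, "az": 0},
    {"x": 0.002, "y": 0.075, "z": 0.186, "ax": 0, "ay": 0, "az": 0},
    {"x": 0.002, "y": 0.09, "z": 0.186, "ax": 0, "ay": 0, "az": 0},
    {"x": 0.002, "y": 0.1, "z": 0.186, "ax": 0, "ay": 0, "az": 0},
    {"x": 0.002, "y": 0.107, "z": 0.186, "ax": 0, "ay": 0, "az": 0},
    {"x": 0.002, "y": 0.109, "z": 0.186, "ax": 0, "ay": 0, "az": 0},
    {"x": 0.002, "y": 0.109, "z": 0.186, "ax": 0, "ay": 0, "az": 0},
  ],
)

```text
time_s: 13.75
eef_pos: [0.5666, -0.4108, 0.2103]
tool_rot: [-0.0, 0.609, 0.793, 0.002]
wrist_force: [-0.4, 0.4, -2.3]
grip_width: 0.007
```

Run:
```python
from h import *
s=bot.get_state();print(s["wrist_force"])
go(hook(2,0,-.027,.1645),104.9)
c,K,W=cam("wrist"); np.savez("w6",c=c,K=K,W=W); cv2.imwrite("pics/w6.png",c)
```

```text
[-0.3702  0.3739 -2.3394]
t 13.75 pos [ 0.5666 -0.4108  0.2103] yaw 105.00281856564759 ->shift [-0.0005  0.0007  0.0458] turn [ 0.0025 -0.0029  0.0018] q6 -0.8010563731770961 -1.0634207609221429 w 0.006983700740158508
```

View pics/w6.png

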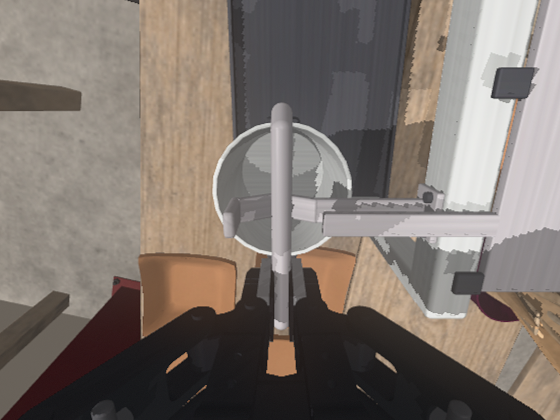

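The view shows the bar (column 282) past the tip (column 232), over the V, with the tooth ending clear behind at column 325. I'll lower and release.

Call:
drive_tool(
  targets=[
    {"x": 0, "y": 0, "z": 0.01, "ax": 0, "ay": 0, "az": 0},
    {"x": 0, "y": 0, "z": 0.02, "ax": 0, "ay": 0, "az": 0},
    {"x": 0, "y": 0, "z": 0.03, "ax": 0, "ay": 0, "az": 0},
    {"x": 0, "y": 0, "z": 0.038, "ax": 0, "ay": 0, "az": 0},
    {"x": 0, "y": 0, "z": 0.043, "ax": 0, "ay": 0, "az": 0},
    {"x": 0, "y": 0, "z": 0.046, "ax": 0, "ay": 0, "az": 0},
    {"x": 0, "y": 0, "z": 0.046, "ax": 0, "ay": 0, "az": 0},
    {"x": 0, "y": 0, "z": 0.046, "ax": 0, "ay": 0, "az": 0},
  ],
)

```text
time_s: 14.6
eef_pos: [0.5664, -0.4107, 0.1682]
tool_rot: [-0.0, 0.609, 0.793, 0.002]
wrist_force: [-6.7, 6.4, 15.3]
grip_width: 0.0061
```

Call:
drive_tool(
  targets=[
    {"x": 0, "y": 0, "z": -0.002, "ax": 0, "ay": 0, "az": 0},
    {"x": 0, "y": 0, "z": -0.002, "ax": 0, "ay": 0, "az": 0},
    {"x": 0, "y": 0, "z": -0.002, "ax": 0, "ay": 0, "az": 0},
    {"x": 0, "y": 0, "z": -0.002, "ax": 0, "ay": 0, "az": 0},
    {"x": 0, "y": 0, "z": -0.002, "ax": 0, "ay": 0, "az": 0},
    {"x": 0, "y": 0, "z": -0.01, "ax": 0, "ay": 0, "az": 0},
    {"x": 0, "y": 0, "z": -0.03, "ax": 0, "ay": 0, "az": 0},
    {"x": 0, "y": 0, "z": -0.07, "ax": 0, "ay": 0, "az": 0},
    {"x": 0, "y": 0, "z": -0.12, "ax": 0, "ay": 0, "az": 0},
    {"x": 0, "y": 0, "z": -0.17, "ax": 0, "ay": 0, "az": 0},
    {"x": 0, "y": 0, "z": -0.2, "ax": 0, "ay": 0, "az": 0},
    {"x": 0, "y": 0, "z": -0.2, "ax": 0, "ay": 0, "az": 0},
  ],
  hand=0.45,
)

```text
time_s: 15.8
eef_pos: [0.5673, -0.4125, 0.3765]
tool_rot: [0.006, 0.609, 0.793, 0.001]
wrist_force: [0.6, -0.7, 0.3]
grip_width: 0.0379
```

Run:
```python
from h import *
c,K,W=cam("wrist"); np.savez("w7",c=c,K=K,W=W); cv2.imwrite("pics/w7.png",c)
print(proj(K,W,hook(2)),proj(K,W,hook(2,0,.052)),proj(K,W,hook(2,0,-.052)))
go([.49,.22,.33],108.5)
s=np.array(bot.get_state()["wrist_force"]);print(s)
```

```text
[280.355  157.8575] [280.4419 107.2404] [280.2765 203.569 ]
t 15.85 pos [ 0.5668 -0.412   0.3726] yaw 105.0132816955591 ->shift [0.6305 0.0893 0.0407] turn [ 0.006   0.0042 -0.0608] q6 -0.8020779300720257 -1.063593060458151 w 0.03869423264166239
[-0.5182 -0.5981 -0.6057]
```

View pics/w7.png

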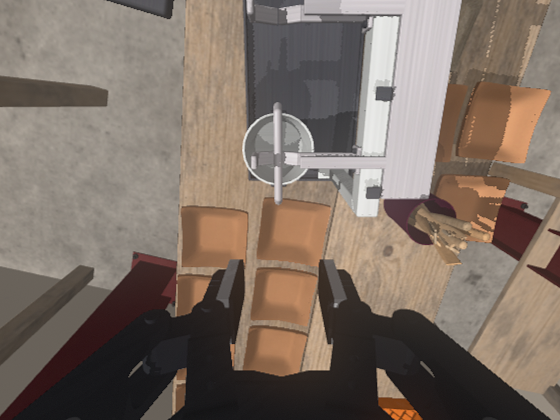

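Pail C hangs on hook 2: bar ends are at (277,104) and (278,202) with the hook at row 158, so it is centred to about 5 mm. Next, look at pails A and B.

Run:
```python
from h import *
go([.46,.285,.37],105)
```

```text
t 15.85 pos [ 0.5668 -0.412   0.3726] yaw 105.0132816955591 ->shift [0.7009 0.0774 0.0003] turn [0.0062 0.004  0.0002] q6 -0.8020779300720257 -1.063593060458151 w 0.03869423264166239
```

Call:
drive_tool(
  targets=[
    {"x": 0.7, "y": 0.077, "z": 0, "ax": 0.006, "ay": 0.004, "az": 0},
    {"x": 0.7, "y": 0.077, "z": 0, "ax": 0.006, "ay": 0.004, "az": 0},
    {"x": 0.7, "y": 0.077, "z": 0, "ax": 0.006, "ay": 0.004, "az": 0},
    {"x": 0.7, "y": 0.077, "z": 0, "ax": 0.006, "ay": 0.004, "az": 0},
    {"x": 0.7, "y": 0.077, "z": 0, "ax": 0.006, "ay": 0.004, "az": 0},
    {"x": 0.7, "y": 0.077, "z": 0, "ax": 0.006, "ay": 0.004, "az": 0},
    {"x": 0.7, "y": 0.077, "z": 0, "ax": 0.006, "ay": 0.004, "az": 0},
    {"x": 0.7, "y": 0.077, "z": 0, "ax": 0.006, "ay": 0.004, "az": 0},
    {"x": 0.7, "y": 0.077, "z": 0, "ax": 0.006, "ay": 0.004, "az": 0},
    {"x": 0.7, "y": 0.077, "z": 0, "ax": 0.006, "ay": 0.004, "az": 0},
    {"x": 0.7, "y": 0.077, "z": 0, "ax": 0.006, "ay": 0.004, "az": 0},
    {"x": 0.7, "y": 0.077, "z": 0, "ax": 0.006, "ay": 0.004, "az": 0},
    {"x": 0.7, "y": 0.077, "z": 0, "ax": 0.006, "ay": 0.004, "az": 0},
    {"x": 0.7, "y": 0.077, "z": 0, "ax": 0.006, "ay": 0.004, "az": 0},
    {"x": 0.7, "y": 0.077, "z": 0, "ax": 0.006, "ay": 0.004, "az": 0},
    {"x": 0.7, "y": 0.077, "z": 0, "ax": 0.006, "ay": 0.004, "az": 0},
    {"x": 0.7, "y": 0.077, "z": 0, "ax": 0.006, "ay": 0.004, "az": 0},
  ],
  hand=0.6,
)

```text
time_s: 17.55
eef_pos: [0.4598, 0.2831, 0.3693]
tool_rot: [-0.0, 0.609, 0.793, -0.001]
wrist_force: [-0.2, 0.0, -0.4]
grip_width: 0.0512
```

Run:
```python
from h import *
c,K,W=cam("wrist"); np.savez("w8",c=c,K=K,W=W); cv2.imwrite("pics/w8.png",c)
for p in [(.422,.45),(.44,.349),(.485,.301),(.516,.208)]: print(proj(K,W,np.r_[p,.149]))
```

```text
[288.2239  15.6076]
[279.8236 119.7633]
[305.9838 170.6121]
[308.589  245.6538]
```

View pics/w8.png

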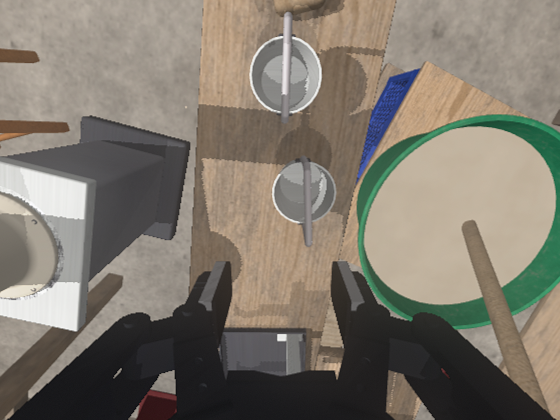

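The view shows pail A's bar from (288,12) to (285,122) and pail B's from (305,155) to (308,245), both near predictions, so neither has been knocked. I'll also check the bucket rim for clearance.

Run:
```python
from h import *
S=np.load("scene.npz");T=np.load("top.npz")
print("bucket",*cross(ray(S["K"],S["W"],294/1.4,345/1.4),ray(T["K"],T["W"],389/1.4,231/1.4)))
D=np.load("w8.npz")
for a,b in [((288.5,12),(285,122)),((305,155),(308.5,245))]:
    a=onz(D["K"],D["W"],*a,.149);b=onz(D["K"],D["W"],*b,.149)
    c=(a+b)/2;d=a-b;ang=np.degrees(np.arctan2(d[1],d[0]));u=d/np.linalg.norm(d);print(np.linalg.norm(d),c,ang)
    g=c-.03*u; print("grasp",g); go([g[0],g[1],.131],ang)
```

```text
bucket [ 0.8439  0.2401 -0.0666] 0.005242264841837935
0.10789038120085698 [0.4339 0.4007 0.149 ] 103.32458967635617
grasp [0.4408 0.3715 0.149 ]
t 17.6 pos [0.46   0.2828 0.3696] yaw 104.91866101736747 ->shift [0.0907 0.0045 0.2386] turn [-0.0011  0.0005  0.0278] q6 0.32754440116392747 0.06713603916750767 w 0.05120527379074069
0.11562012430229891 [0.4971 0.2636 0.149 ] 108.64851118915126
grasp [0.5067 0.2352 0.149 ]
t 17.6 pos [0.46   0.2828 0.3696] yaw 104.91866101736747 ->shift [-0.0579  0.0331  0.2386] turn [-0.0011  0.0004 -0.0651] q6 0.32754440116392747 0.06713603916750767 w 0.05120527379074069
```

Call:
drive_tool(
  targets=[
    {"x": -0.03, "y": 0.02, "z": 0, "ax": 0, "ay": 0, "az": -0.065},
    {"x": -0.055, "y": 0.033, "z": 0.03, "ax": 0, "ay": 0, "az": -0.065},
    {"x": -0.056, "y": 0.033, "z": 0.08, "ax": 0, "ay": 0, "az": -0.065},
    {"x": -0.056, "y": 0.033, "z": 0.13, "ax": 0, "ay": 0, "az": -0.065},
    {"x": -0.056, "y": 0.033, "z": 0.18, "ax": 0, "ay": 0, "az": -0.065},
    {"x": -0.056, "y": 0.033, "z": 0.215, "ax": 0, "ay": 0, "az": -0.065},
    {"x": -0.056, "y": 0.033, "z": 0.232, "ax": 0, "ay": 0, "az": -0.065},
    {"x": -0.056, "y": 0.033, "z": 0.238, "ax": 0, "ay": 0, "az": -0.065},
    {"x": -0.056, "y": 0.033, "z": 0.238, "ax": 0, "ay": 0, "az": -0.065},
    {"x": -0.056, "y": 0.033, "z": 0.238, "ax": 0, "ay": 0, "az": -0.065},
  ],
)

```text
time_s: 18.6
eef_pos: [0.5074, 0.2366, 0.1333]
tool_rot: [0.001, 0.584, 0.812, 0.0]
wrist_force: [0.0, 0.5, 0.5]
grip_width: 0.0513
```

Call:
drive_tool(
  targets=[
    {"x": 0, "y": 0, "z": 0, "ax": 0, "ay": 0, "az": 0},
    {"x": 0, "y": 0, "z": 0, "ax": 0, "ay": 0, "az": 0},
    {"x": 0, "y": 0, "z": 0, "ax": 0, "ay": 0, "az": 0},
    {"x": 0, "y": 0, "z": 0, "ax": 0, "ay": 0, "az": 0},
    {"x": 0, "y": 0, "z": 0, "ax": 0, "ay": 0, "az": 0},
    {"x": 0, "y": 0, "z": 0, "ax": 0, "ay": 0, "az": 0},
    {"x": 0, "y": 0, "z": -0.02, "ax": 0, "ay": 0, "az": 0},
    {"x": 0, "y": 0, "z": -0.05, "ax": 0, "ay": 0, "az": 0},
    {"x": 0, "y": 0, "z": -0.09, "ax": 0, "ay": 0, "az": 0},
    {"x": 0, "y": 0, "z": -0.13, "ax": 0, "ay": 0, "az": 0},
    {"x": 0, "y": 0, "z": -0.17, "ax": 0, "ay": 0, "az": 0},
    {"x": 0, "y": 0, "z": -0.21, "ax": 0, "ay": 0, "az": 0},
    {"x": 0, "y": 0, "z": -0.25, "ax": 0, "ay": 0, "az": 0},
    {"x": 0, "y": 0, "z": -0.265, "ax": 0, "ay": 0, "az": 0},
    {"x": 0, "y": 0, "z": -0.265, "ax": 0, "ay": 0, "az": 0},
    {"x": 0, "y": 0, "z": -0.265, "ax": 0, "ay": 0, "az": 0},
  ],
  hand=0,
)

```text
time_s: 20.2
eef_pos: [0.5064, 0.2366, 0.3957]
tool_rot: [-0.0, 0.584, 0.812, -0.001]
wrist_force: [-0.1, 0.1, -1.4]
grip_width: 0.0071
```

Run:
```python
from h import *
c,K,W=cam("wrist"); np.savez("w9",c=c,K=K,W=W); cv2.imwrite("pics/w9.png",c)
# bar end rows along column ~281: compare with w5 (same geometry)
for n in ("w5","w9"):
    g=cv2.cvtColor(np.load(n+".npz")["c"],cv2.COLOR_BGR2GRAY); print(n,g[90:130:2,278:287].mean(1).round())
    hsv=cv2.cvtColor(np.load(n+".npz")["c"],cv2.COLOR_BGR2HSV); print(hsv[90:130:2,278:287,1].mean(1).round())
g=lambda i,b,z: hook(i,b,-.03,z)
go(g(1,-.11,.395),104.9)
```

```text
w5 [149. 157. 155. 155. 158. 158. 143. 141. 142. 142. 142. 142. 142. 142.
 142. 145. 158. 166. 171. 171.]
[61. 60. 60. 62. 64. 65. 53. 10. 10.  9. 10. 10.  9.  9.  9.  9.  9.  9.
  9.  8.]
w9 [109. 107. 105. 106. 103. 105. 106. 106. 104. 108. 109. 110. 111. 111.
 121. 147. 147. 147. 147. 147.]
[68. 70. 71. 70. 70. 71. 71. 71. 69. 68. 67. 68. 67. 34. 13.  9.  9. 10.
  9. 10.]
t 20.25 pos [0.5062 0.2365 0.395 ] yaw 108.58557870986469 ->shift [-0.4944 -0.2495  0.001 ] turn [-0.0034  0.0003  0.0643] q6 0.22115041882304295 -0.103296003639333 w 0.006536464220480232
```

Weight is held. The bar end is 5.5 mm nearer than with pail C, so the grip offset is about 26.5 mm. Carrying pail B to in front of hook 1.

Call:
drive_tool(
  targets=[
    {"x": -0.015, "y": -0.007, "z": 0, "ax": 0, "ay": 0, "az": 0.002},
    {"x": -0.04, "y": -0.02, "z": 0, "ax": 0, "ay": 0, "az": 0.005},
    {"x": -0.075, "y": -0.038, "z": 0, "ax": 0, "ay": 0, "az": 0.01},
    {"x": -0.112, "y": -0.057, "z": 0, "ax": 0, "ay": 0, "az": 0.015},
    {"x": -0.15, "y": -0.076, "z": 0, "ax": 0, "ay": 0, "az": 0.02},
    {"x": -0.188, "y": -0.095, "z": 0, "ax": 0, "ay": 0, "az": 0.025},
    {"x": -0.226, "y": -0.115, "z": 0, "ax": 0, "ay": 0, "az": 0.03},
    {"x": -0.264, "y": -0.134, "z": 0, "ax": 0, "ay": 0, "az": 0.035},
    {"x": -0.302, "y": -0.153, "z": 0, "ax": 0, "ay": 0, "az": 0.04},
    {"x": -0.34, "y": -0.173, "z": 0, "ax": 0, "ay": 0, "az": 0.045},
    {"x": -0.378, "y": -0.192, "z": 0, "ax": 0, "ay": 0, "az": 0.05},
    {"x": -0.412, "y": -0.21, "z": 0, "ax": 0, "ay": 0, "az": 0.055},
    {"x": -0.443, "y": -0.226, "z": 0, "ax": 0, "ay": 0, "az": 0.06},
    {"x": -0.467, "y": -0.238, "z": 0, "ax": 0, "ay": 0, "az": 0.063},
    {"x": -0.483, "y": -0.246, "z": 0, "ax": 0, "ay": 0, "az": 0.064},
    {"x": -0.491, "y": -0.25, "z": 0, "ax": 0, "ay": 0, "az": 0.064},
    {"x": -0.491, "y": -0.25, "z": 0, "ax": 0, "ay": 0, "az": 0.064},
    {"x": -0.491, "y": -0.25, "z": 0, "ax": 0, "ay": 0, "az": 0.064},
  ],
)

```text
time_s: 22.05
eef_pos: [0.4258, -0.3077, 0.3958]
tool_rot: [-0.001, 0.609, 0.793, -0.001]
wrist_force: [-1.1, 0.1, -1.1]
grip_width: 0.0068
```

Run:
```python
from h import *
go(hook(1,-.11,-.0265,.209),104.9);go(hook(1,0,-.0265,.209),104.9);print(bot.get_state()["wrist_force"])
```

```text
t 22.05 pos [ 0.4258 -0.3077  0.3958] yaw 104.96628897053772 ->shift [-0.0007  0.001   0.1868] turn [-0.0034 -0.0004  0.0012] q6 -0.8542561308204115 -1.115834162910876 w 0.006776959418133482
t 22.05 pos [ 0.4258 -0.3077  0.3958] yaw 104.96628897053772 ->shift [-0.0009  0.111   0.1864] turn [-0.0034 -0.0004  0.0012] q6 -0.8542561308204115 -1.115834162910876 w 0.006776959418133482
[-1.0702  0.1303 -1.0815]
```

Call:
drive_tool(
  targets=[
    {"x": 0, "y": 0, "z": 0.03, "ax": 0, "ay": 0, "az": 0},
    {"x": 0, "y": 0, "z": 0.07, "ax": 0, "ay": 0, "az": 0},
    {"x": 0, "y": 0, "z": 0.11, "ax": 0, "ay": 0, "az": 0},
    {"x": 0, "y": 0, "z": 0.15, "ax": 0, "ay": 0, "az": 0},
    {"x": 0, "y": 0, "z": 0.175, "ax": 0, "ay": 0, "az": 0},
    {"x": 0, "y": 0, "z": 0.187, "ax": 0, "ay": 0, "az": 0},
    {"x": 0, "y": 0.005, "z": 0.187, "ax": 0, "ay": 0, "az": 0},
    {"x": 0, "y": 0.015, "z": 0.187, "ax": 0, "ay": 0, "az": 0},
    {"x": 0, "y": 0.03, "z": 0.187, "ax": 0, "ay": 0, "az": 0},
    {"x": 0, "y": 0.045, "z": 0.187, "ax": 0, "ay": 0, "az": 0},
    {"x": 0, "y": 0.06, "z": 0.187, "ax": 0, "ay": 0, "az": 0},
    {"x": 0, "y": 0.075, "z": 0.187, "ax": 0, "ay": 0, "az": 0},
    {"x": 0, "y": 0.09, "z": 0.187, "ax": 0, "ay": 0, "az": 0},
    {"x": 0, "y": 0.1, "z": 0.187, "ax": 0, "ay": 0, "az": 0},
    {"x": 0, "y": 0.108, "z": 0.187, "ax": 0, "ay": 0, "az": 0},
    {"x": 0, "y": 0.11, "z": 0.187, "ax": 0, "ay": 0, "az": 0},
    {"x": 0, "y": 0.11, "z": 0.187, "ax": 0, "ay": 0, "az": 0},
  ],
)

```text
time_s: 23.75
eef_pos: [0.5315, -0.2793, 0.2084]
tool_rot: [-0.001, 0.609, 0.793, -0.001]
wrist_force: [0.3, -0.7, -1.0]
grip_width: 0.0064
```

Run:
```python
from h import *
c,K,W=cam("wrist"); np.savez("w10",c=c,K=K,W=W); cv2.imwrite("pics/w10.png",c)
go(hook(1,0,-.0265,.166),104.9);print(bot.get_state()["wrist_force"])
```

```text
t 23.8 pos [ 0.5313 -0.2794  0.2084] yaw 104.96205834110191 ->shift [-0.0009  0.0013  0.0424] turn [-0.0038 -0.0005  0.0011] q6 -0.6838907274016763 -0.9444194625243639 w 0.006289277696377109
[-0.3781 -0.2614 -1.1616]
```

View pics/w10.png

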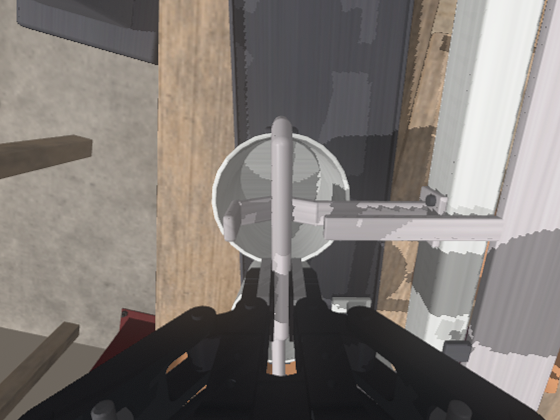

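The tip is at (232,220) and the bar at column 282 past it, the same as on hook 2. Lowering and releasing.

Call:
drive_tool(
  targets=[
    {"x": 0, "y": 0, "z": 0.01, "ax": 0, "ay": 0, "az": 0},
    {"x": 0, "y": 0, "z": 0.02, "ax": 0, "ay": 0, "az": 0},
    {"x": 0, "y": 0, "z": 0.03, "ax": 0, "ay": 0, "az": 0},
    {"x": 0, "y": 0, "z": 0.036, "ax": 0, "ay": 0, "az": 0},
    {"x": 0, "y": 0, "z": 0.04, "ax": 0, "ay": 0, "az": 0},
    {"x": 0, "y": 0, "z": 0.042, "ax": 0, "ay": 0, "az": 0},
    {"x": 0, "y": 0, "z": 0.042, "ax": 0, "ay": 0, "az": 0},
    {"x": 0, "y": 0, "z": 0.042, "ax": 0, "ay": 0, "az": 0},
  ],
)

```text
time_s: 24.6
eef_pos: [0.5308, -0.2791, 0.1681]
tool_rot: [-0.002, 0.609, 0.793, -0.001]
wrist_force: [-5.7, 4.0, 9.7]
grip_width: 0.0065
```

Call:
drive_tool(
  targets=[
    {"x": 0, "y": 0, "z": 0, "ax": 0, "ay": 0, "az": 0},
    {"x": 0, "y": 0, "z": 0, "ax": 0, "ay": 0, "az": 0},
    {"x": 0, "y": 0, "z": 0, "ax": 0, "ay": 0, "az": 0},
    {"x": 0, "y": 0, "z": 0, "ax": 0, "ay": 0, "az": 0},
    {"x": 0, "y": 0, "z": 0, "ax": 0, "ay": 0, "az": 0},
    {"x": 0, "y": 0, "z": -0.01, "ax": 0, "ay": 0, "az": 0},
    {"x": 0, "y": 0, "z": -0.03, "ax": 0, "ay": 0, "az": 0},
    {"x": 0, "y": 0, "z": -0.07, "ax": 0, "ay": 0, "az": 0},
    {"x": 0, "y": 0, "z": -0.12, "ax": 0, "ay": 0, "az": 0},
    {"x": 0, "y": 0, "z": -0.17, "ax": 0, "ay": 0, "az": 0},
    {"x": 0, "y": 0, "z": -0.21, "ax": 0, "ay": 0, "az": 0},
    {"x": 0, "y": 0, "z": -0.21, "ax": 0, "ay": 0, "az": 0},
  ],
  hand=0.45,
)

```text
time_s: 25.8
eef_pos: [0.5336, -0.2805, 0.3872]
tool_rot: [0.005, 0.609, 0.793, -0.002]
wrist_force: [0.6, -0.4, 0.2]
grip_width: 0.0385
```

Run:
```python
from h import *
c,K,W=cam("wrist"); np.savez("w11",c=c,K=K,W=W); cv2.imwrite("pics/w11.png",c)
print(bot.get_state()["wrist_force"],proj(K,W,hook(1)),proj(K,W,hook(1,0,.054)),proj(K,W,hook(1,0,-.054)))
g=cv2.cvtColor(c,cv2.COLOR_BGR2HSV); print(g[92:125:2,274:286,1].mean(1).round(),g[195:225:2,274:286,1].mean(1).round())
go([.46,.35,.37],103.3)
```

```text
[-0.1197 -0.5635 -0.5924] [279.8989 157.0977] [279.9414 106.0548] [279.8606 203.1341]
[ 8.  9. 10. 10. 10. 10. 10. 11.  9. 10.  9.  9.  6.  7.  7.  7.  7.] [8. 8. 9. 8. 8. 8. 9. 9. 7. 7. 8. 8. 8. 7. 8.]
t 25.85 pos [ 0.5329 -0.2799  0.3831] yaw 104.99206755607808 ->shift [0.6274 0.0925 0.0096] turn [0.0007 0.0057 0.0295] q6 -0.6827675857275373 -0.9447426481198711 w 0.038190165751163116
```

Call:
drive_tool(
  targets=[
    {"x": 0.63, "y": 0.09, "z": 0.01, "ax": 0, "ay": 0.006, "az": 0.03},
    {"x": 0.63, "y": 0.09, "z": 0.01, "ax": 0, "ay": 0.006, "az": 0.03},
    {"x": 0.63, "y": 0.09, "z": 0.01, "ax": 0, "ay": 0.006, "az": 0.03},
    {"x": 0.63, "y": 0.09, "z": 0.01, "ax": 0, "ay": 0.006, "az": 0.03},
    {"x": 0.63, "y": 0.09, "z": 0.01, "ax": 0, "ay": 0.006, "az": 0.03},
    {"x": 0.63, "y": 0.09, "z": 0.01, "ax": 0, "ay": 0.006, "az": 0.03},
    {"x": 0.63, "y": 0.09, "z": 0.01, "ax": 0, "ay": 0.006, "az": 0.03},
    {"x": 0.63, "y": 0.09, "z": 0.01, "ax": 0, "ay": 0.006, "az": 0.03},
    {"x": 0.63, "y": 0.09, "z": 0.01, "ax": 0, "ay": 0.006, "az": 0.03},
    {"x": 0.63, "y": 0.09, "z": 0.01, "ax": 0, "ay": 0.006, "az": 0.03},
    {"x": 0.63, "y": 0.09, "z": 0.01, "ax": 0, "ay": 0.006, "az": 0.03},
    {"x": 0.63, "y": 0.09, "z": 0.01, "ax": 0, "ay": 0.006, "az": 0.03},
    {"x": 0.63, "y": 0.09, "z": 0.01, "ax": 0, "ay": 0.006, "az": 0.03},
    {"x": 0.63, "y": 0.09, "z": 0.01, "ax": 0, "ay": 0.006, "az": 0.03},
    {"x": 0.63, "y": 0.09, "z": 0.01, "ax": 0, "ay": 0.006, "az": 0.03},
    {"x": 0.63, "y": 0.09, "z": 0.01, "ax": 0, "ay": 0.006, "az": 0.03},
  ],
  hand=0.6,
)

```text
time_s: 27.45
eef_pos: [0.4569, 0.3509, 0.3688]
tool_rot: [-0.0, 0.621, 0.784, -0.0]
wrist_force: [0.5, -0.8, -0.7]
grip_width: 0.0512
```

Run:
```python
from h import *
c,K,W=cam("wrist"); np.savez("w12",c=c,K=K,W=W); cv2.imwrite("pics/w12.png",c)
S=np.load("scene.npz"); s,_,_=cam("scene")
d=cv2.absdiff(s,S["c"]).max(2)[265:340,245:300]; print("scene diff at A", (d>25).mean(), d.mean())
ctr=np.array([.4339,.4007,.149]); u=np.array([np.cos(np.radians(103.3)),np.sin(np.radians(103.3)),0])
h=cv2.cvtColor(c,cv2.COLOR_BGR2HSV)
for t in (-.054,0,.054): print(t,proj(K,W,ctr+t*u))
# dark/low saturation row profile across the bar beyond the rim ends: print S across columns at several rows
for t in (-.05,.05):
    q=proj(K,W,ctr+t*u).round().astype(int); print(q,h[q[1],q[0]-14:q[0]+15,1])
go([.44,.3735,.131],103.3)
```

```text
scene diff at A 0.3343030303030303 19.389333333333333
-0.054 [272.2904 179.7991]
0 [271.8123 133.4961]
0.054 [271.2848  82.425 ]
[272 177] [61 56 58 60 61 63 63 64 62 63 50 22 12 13 11 12  9 27 52 59 56 57 57 59
 64 64 65 67 69]
[271  86] [59 57 58 59 58 58 58 59 62 61 24  9 11  9 11 11 13 14 33 57 66 67 67 67
 66 66 62 61 61]
t 27.55 pos [0.4572 0.3507 0.3694] yaw 103.17187233787713 ->shift [ 0.0262 -0.0116  0.2384] turn [ 0.0004  0.     -0.0022] q6 0.44471659312764056 0.21481725309839883 w 0.05137454540458814
```

Bar crossings in the new view match the prediction within a pixel at both ends, so pail A is unmoved. Grasping it.

Call:
drive_tool(
  targets=[
    {"x": 0.026, "y": -0.012, "z": 0.03, "ax": 0, "ay": 0, "az": 0},
    {"x": 0.026, "y": -0.012, "z": 0.08, "ax": 0, "ay": 0, "az": 0},
    {"x": 0.026, "y": -0.012, "z": 0.13, "ax": 0, "ay": 0, "az": 0},
    {"x": 0.026, "y": -0.012, "z": 0.18, "ax": 0, "ay": 0, "az": 0},
    {"x": 0.026, "y": -0.012, "z": 0.215, "ax": 0, "ay": 0, "az": 0},
    {"x": 0.026, "y": -0.012, "z": 0.232, "ax": 0, "ay": 0, "az": 0},
    {"x": 0.026, "y": -0.012, "z": 0.237, "ax": 0, "ay": 0, "az": 0},
    {"x": 0.026, "y": -0.012, "z": 0.237, "ax": 0, "ay": 0, "az": 0},
    {"x": 0.026, "y": -0.012, "z": 0.237, "ax": 0, "ay": 0, "az": 0},
  ],
)

```text
time_s: 28.45
eef_pos: [0.4409, 0.3735, 0.1342]
tool_rot: [0.001, 0.622, 0.783, 0.002]
wrist_force: [0.6, -0.7, -0.4]
grip_width: 0.0509
```

Call:
drive_tool(
  targets=[
    {"x": 0, "y": 0, "z": 0, "ax": 0, "ay": 0, "az": 0},
    {"x": 0, "y": 0, "z": 0, "ax": 0, "ay": 0, "az": 0},
    {"x": 0, "y": 0, "z": 0, "ax": 0, "ay": 0, "az": 0},
    {"x": 0, "y": 0, "z": 0, "ax": 0, "ay": 0, "az": 0},
    {"x": 0, "y": 0, "z": 0, "ax": 0, "ay": 0, "az": 0},
    {"x": 0, "y": 0, "z": 0, "ax": 0, "ay": 0, "az": 0},
    {"x": 0, "y": 0, "z": -0.02, "ax": 0, "ay": 0, "az": 0},
    {"x": 0, "y": 0, "z": -0.05, "ax": 0, "ay": 0, "az": 0},
    {"x": 0, "y": 0, "z": -0.09, "ax": 0, "ay": 0, "az": 0},
    {"x": 0, "y": 0, "z": -0.13, "ax": 0, "ay": 0, "az": 0},
    {"x": 0, "y": 0, "z": -0.17, "ax": 0, "ay": 0, "az": 0},
    {"x": 0, "y": 0, "z": -0.21, "ax": 0, "ay": 0, "az": 0},
    {"x": 0, "y": 0, "z": -0.25, "ax": 0, "ay": 0, "az": 0},
    {"x": 0, "y": 0, "z": -0.265, "ax": 0, "ay": 0, "az": 0},
    {"x": 0, "y": 0, "z": -0.265, "ax": 0, "ay": 0, "az": 0},
    {"x": 0, "y": 0, "z": -0.265, "ax": 0, "ay": 0, "az": 0},
  ],
  hand=0,
)

```text
time_s: 30.05
eef_pos: [0.4397, 0.3728, 0.3965]
tool_rot: [0.0, 0.622, 0.783, -0.0]
wrist_force: [0.3, -0.7, -2.3]
grip_width: 0.0068
```

Run:
```python
from h import *
c,K,W=cam("wrist"); np.savez("w13",c=c,K=K,W=W); cv2.imwrite("pics/w13.png",c)
h=cv2.cvtColor(c,cv2.COLOR_BGR2HSV); g=cv2.cvtColor(c,cv2.COLOR_BGR2GRAY)
print(np.c_[np.arange(84,130,2),h[84:130:2,278:287,1].mean(1).round(),g[84:130:2,278:287].mean(1).round()].T.astype(int))
go(hook(0,-.11,-.03,.395),104.9)
```

```text
[[ 84  86  88  90  92  94  96  98 100 102 104 106 108 110 112 114 116 118
  120 122 124 126 128]
 [ 75  74  63  64  65  64  64  65  23  12  12  11  11  12  11  11  10  10
   10   9   9   9  10]
 [102  94 105 142 143 145 145 144 132 132 132 133 133 134 134 135 136 150
  159 164 165 163 162]]
t 30.1 pos [0.4395 0.3727 0.3958] yaw 103.13304266186461 ->shift [-0.5287 -0.1716  0.0015] turn [-0.0018  0.0006 -0.0308] q6 0.4938515256663722 0.2646133171075365 w 0.006275834332377809
```

Call:
drive_tool(
  targets=[
    {"x": -0.016, "y": -0.005, "z": 0, "ax": 0, "ay": 0, "az": -0.002},
    {"x": -0.043, "y": -0.014, "z": 0, "ax": 0, "ay": 0, "az": -0.004},
    {"x": -0.08, "y": -0.026, "z": 0, "ax": 0, "ay": 0, "az": -0.006},
    {"x": -0.12, "y": -0.039, "z": 0, "ax": 0, "ay": 0, "az": -0.008},
    {"x": -0.16, "y": -0.052, "z": 0, "ax": 0, "ay": 0, "az": -0.01},
    {"x": -0.2, "y": -0.065, "z": 0, "ax": 0, "ay": 0, "az": -0.012},
    {"x": -0.24, "y": -0.078, "z": 0, "ax": 0, "ay": 0, "az": -0.014},
    {"x": -0.28, "y": -0.09, "z": 0, "ax": 0, "ay": 0, "az": -0.016},
    {"x": -0.32, "y": -0.103, "z": 0, "ax": 0, "ay": 0, "az": -0.018},
    {"x": -0.36, "y": -0.116, "z": 0, "ax": 0, "ay": 0, "az": -0.02},
    {"x": -0.4, "y": -0.129, "z": 0, "ax": 0, "ay": 0, "az": -0.022},
    {"x": -0.44, "y": -0.142, "z": 0, "ax": 0, "ay": 0, "az": -0.025},
    {"x": -0.475, "y": -0.153, "z": 0, "ax": 0, "ay": 0, "az": -0.027},
    {"x": -0.503, "y": -0.162, "z": 0, "ax": 0, "ay": 0, "az": -0.03},
    {"x": -0.522, "y": -0.168, "z": 0, "ax": 0, "ay": 0, "az": -0.03},
    {"x": -0.532, "y": -0.171, "z": 0, "ax": 0, "ay": 0, "az": -0.03},
    {"x": -0.532, "y": -0.171, "z": 0, "ax": 0, "ay": 0, "az": -0.03},
    {"x": -0.532, "y": -0.171, "z": 0, "ax": 0, "ay": 0, "az": -0.03},
  ],
)

```text
time_s: 31.9
eef_pos: [0.3938, -0.1834, 0.3955]
tool_rot: [-0.001, 0.61, 0.793, -0.001]
wrist_force: [0.4, -0.1, -0.9]
grip_width: 0.0072
```

Run:
```python
from h import *
go(hook(0,-.11,-.033,.209),104.9);go(hook(0,0,-.033,.209),104.9);print(bot.get_state()["wrist_force"])
```

```text
t 31.9 pos [ 0.3938 -0.1834  0.3955] yaw 104.88236511186695 ->shift [-0.0008 -0.0002  0.1865] turn [-0.0024 -0.0013 -0.0003] q6 -0.7145453946089578 -0.9744904872731516 w 0.007215404985146591
t 31.9 pos [ 0.3938 -0.1834  0.3955] yaw 104.88236511186695 ->shift [-0.0007  0.1098  0.1863] turn [-0.0024 -0.0013 -0.0003] q6 -0.7145453946089578 -0.9744904872731516 w 0.007215404985146591
[ 0.3738 -0.105  -0.9154]
```

Call:
drive_tool(
  targets=[
    {"x": 0, "y": 0, "z": 0.03, "ax": 0, "ay": 0, "az": 0},
    {"x": 0, "y": 0, "z": 0.07, "ax": 0, "ay": 0, "az": 0},
    {"x": 0, "y": 0, "z": 0.11, "ax": 0, "ay": 0, "az": 0},
    {"x": 0, "y": 0, "z": 0.15, "ax": 0, "ay": 0, "az": 0},
    {"x": 0, "y": 0, "z": 0.175, "ax": 0, "ay": 0, "az": 0},
    {"x": 0, "y": 0, "z": 0.187, "ax": 0, "ay": 0, "az": 0},
    {"x": 0, "y": 0.005, "z": 0.187, "ax": 0, "ay": 0, "az": 0},
    {"x": 0, "y": 0.015, "z": 0.187, "ax": 0, "ay": 0, "az": 0},
    {"x": 0, "y": 0.03, "z": 0.187, "ax": 0, "ay": 0, "az": 0},
    {"x": 0, "y": 0.045, "z": 0.187, "ax": 0, "ay": 0, "az": 0},
    {"x": 0, "y": 0.06, "z": 0.187, "ax": 0, "ay": 0, "az": 0},
    {"x": 0, "y": 0.075, "z": 0.187, "ax": 0, "ay": 0, "az": 0},
    {"x": 0, "y": 0.09, "z": 0.187, "ax": 0, "ay": 0, "az": 0},
    {"x": 0, "y": 0.1, "z": 0.187, "ax": 0, "ay": 0, "az": 0},
    {"x": 0, "y": 0.108, "z": 0.187, "ax": 0, "ay": 0, "az": 0},
    {"x": 0, "y": 0.11, "z": 0.187, "ax": 0, "ay": 0, "az": 0},
    {"x": 0, "y": 0.11, "z": 0.187, "ax": 0, "ay": 0, "az": 0},
  ],
)

```text
time_s: 33.6
eef_pos: [0.4998, -0.155, 0.2085]
tool_rot: [-0.001, 0.609, 0.793, -0.001]
wrist_force: [-0.1, 0.2, -2.4]
grip_width: 0.0064
```

Run:
```python
from h import *
a=np.load("w10.npz")["c"]; c,K,W=cam("wrist"); np.savez("w14",c=c,K=K,W=W); cv2.imwrite("pics/w14.png",c)
# find the hook-tip position by template match of w10's tip patch
t=a[198:246,218:242]; r=cv2.matchTemplate(c[120:300,150:400],t,cv2.TM_CCOEFF_NORMED); _,m,_,l=cv2.minMaxLoc(r); print(m,l[0]+150,l[1]+120,"ref 218 198")
go(hook(0,0,-.033,.166),104.9);print(bot.get_state()["wrist_force"])
```

```text
0.9515005946159363 215 185 ref 218 198
t 33.65 pos [ 0.4994 -0.1551  0.2084] yaw 104.8796372233571 ->shift [-0.0008  0.0001  0.0424] turn [-0.0026 -0.0012 -0.0004] q6 -0.5317645203310719 -0.7912177131785555 w 0.0064840731728458625
[-0.5229  0.1085 -1.404 ]
```

A template match puts hook 0's tip where expected relative to the bar (13 px matches the 6.5 mm grip-offset difference). Lowering and releasing.

Call:
drive_tool(
  targets=[
    {"x": 0, "y": 0, "z": 0.01, "ax": 0, "ay": 0, "az": 0},
    {"x": 0, "y": 0, "z": 0.02, "ax": 0, "ay": 0, "az": 0},
    {"x": 0, "y": 0, "z": 0.03, "ax": 0, "ay": 0, "az": 0},
    {"x": 0, "y": 0, "z": 0.036, "ax": 0, "ay": 0, "az": 0},
    {"x": 0, "y": 0, "z": 0.04, "ax": 0, "ay": 0, "az": 0},
    {"x": 0, "y": 0, "z": 0.042, "ax": 0, "ay": 0, "az": 0},
    {"x": 0, "y": 0, "z": 0.042, "ax": 0, "ay": 0, "az": 0},
    {"x": 0, "y": 0, "z": 0.042, "ax": 0, "ay": 0, "az": 0},
  ],
)

```text
time_s: 34.45
eef_pos: [0.499, -0.1548, 0.1684]
tool_rot: [-0.002, 0.609, 0.793, -0.001]
wrist_force: [-7.6, 2.8, 13.2]
grip_width: 0.0065
```

Call:
drive_tool(
  targets=[
    {"x": 0, "y": 0, "z": 0, "ax": 0, "ay": 0, "az": 0},
    {"x": 0, "y": 0, "z": 0, "ax": 0, "ay": 0, "az": 0},
    {"x": 0, "y": 0, "z": 0, "ax": 0, "ay": 0, "az": 0},
    {"x": 0, "y": 0, "z": 0, "ax": 0, "ay": 0, "az": 0},
    {"x": 0, "y": 0, "z": 0, "ax": 0, "ay": 0, "az": 0},
    {"x": 0, "y": 0, "z": -0.01, "ax": 0, "ay": 0, "az": 0},
    {"x": 0, "y": 0, "z": -0.03, "ax": 0, "ay": 0, "az": 0},
    {"x": 0, "y": 0, "z": -0.07, "ax": 0, "ay": 0, "az": 0},
    {"x": 0, "y": 0, "z": -0.12, "ax": 0, "ay": 0, "az": 0},
    {"x": 0, "y": 0, "z": -0.17, "ax": 0, "ay": 0, "az": 0},
    {"x": 0, "y": 0, "z": -0.21, "ax": 0, "ay": 0, "az": 0},
    {"x": 0, "y": 0, "z": -0.25, "ax": 0, "ay": 0, "az": 0},
    {"x": 0, "y": 0, "z": -0.25, "ax": 0, "ay": 0, "az": 0},
  ],
  hand=0.45,
)

```text
time_s: 35.75
eef_pos: [0.5015, -0.1559, 0.4264]
tool_rot: [0.005, 0.609, 0.793, -0.0]
wrist_force: [0.2, 0.1, 0.3]
grip_width: 0.0381
```

Run:
```python
from h import *
print(bot.get_state()["wrist_force"])
go([.545,-.18,.425],14.8)
```

```text
[0.1957 0.0509 0.306 ]
t 35.75 pos [ 0.5015 -0.1559  0.4264] yaw 104.92208423976513 ->shift [-0.0345  0.0358  0.0019] turn [0.0101 0.0014 1.5729] q6 -0.5309811709447914 -0.7916662485017489 w 0.03814063930113238
```

Call:
drive_tool(
  targets=[
    {"x": -0.035, "y": 0.036, "z": 0, "ax": 0.01, "ay": 0, "az": 1.573},
    {"x": -0.035, "y": 0.036, "z": 0, "ax": 0.01, "ay": 0, "az": 1.573},
    {"x": -0.035, "y": 0.036, "z": 0, "ax": 0.01, "ay": 0, "az": 1.573},
    {"x": -0.035, "y": 0.036, "z": 0, "ax": 0.01, "ay": 0, "az": 1.573},
    {"x": -0.035, "y": 0.036, "z": 0, "ax": 0.01, "ay": 0, "az": 1.573},
    {"x": -0.035, "y": 0.036, "z": 0, "ax": 0.01, "ay": 0, "az": 1.573},
    {"x": -0.035, "y": 0.036, "z": 0, "ax": 0.01, "ay": 0, "az": 1.573},
    {"x": -0.035, "y": 0.036, "z": 0, "ax": 0.01, "ay": 0, "az": 1.573},
    {"x": -0.035, "y": 0.036, "z": 0, "ax": 0.01, "ay": 0, "az": 1.573},
    {"x": -0.035, "y": 0.036, "z": 0, "ax": 0.01, "ay": 0, "az": 1.573},
    {"x": -0.035, "y": 0.036, "z": 0, "ax": 0.01, "ay": 0, "az": 1.573},
    {"x": -0.035, "y": 0.036, "z": 0, "ax": 0.01, "ay": 0, "az": 1.573},
    {"x": -0.035, "y": 0.036, "z": 0, "ax": 0.01, "ay": 0, "az": 1.573},
    {"x": -0.035, "y": 0.036, "z": 0, "ax": 0.01, "ay": 0, "az": 1.573},
  ],
  hand=1,
  squeeze=30,
)

```text
time_s: 37.15
eef_pos: [0.5453, -0.1804, 0.4268]
tool_rot: [0.0, 0.992, 0.129, -0.0]
wrist_force: [1.0, 0.3, 0.6]
grip_width: 0.0855
```

Run:
```python
from h import *
c,K,W=cam("wrist"); np.savez("w15",c=c,K=K,W=W); cv2.imwrite("pics/w15.png",c)
g=np.array([.6027,-.1645,0])+.0393*rx; go([g[0],g[1],.223],14.8)
for i in range(3): print(proj(K,W,hook(i)),proj(K,W,hook(i,0,.056)),proj(K,W,hook(i,0,-.056)))
```

```text
t 37.2 pos [ 0.5453 -0.1804  0.4268] yaw 14.854516234334884 ->shift [ 0.0991 -0.0009  0.2037] turn [0.0009 0.0009 0.001 ] q6 -0.529148845267549 0.7821388152001013 w 0.08535540640176018
[227.7833 204.3049] [185.0706 204.327 ] [270.4849 204.2829]
[330.7061 204.2518] [288.0199 204.2738] [373.3812 204.2297]
[433.565  204.1987] [390.9053 204.2207] [476.2136 204.1767]
```

View pics/w15.png

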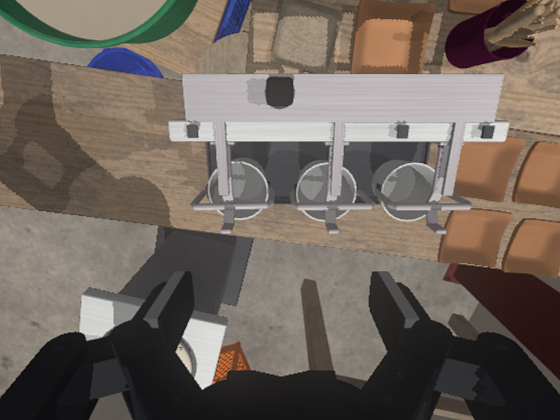

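All three pails hang, with bars at row about 206, and the lock is still open (grip at (280,92)). I'll measure how well each bar is centred numerically.

Run:
```python
from h import *
d=np.load("w15.npz");c=d["c"];h=cv2.cvtColor(c,cv2.COLOR_BGR2HSV);g=cv2.cvtColor(c,cv2.COLOR_BGR2GRAY)
for a,b in [(186,204),(262,282),(286,304),(362,382),(374,396),(458,480)]:
    print(a); print(g[202:212,a:b])
cv2.imwrite("pics/w15z.png",cv2.resize(c[150:240,180:480],None,fx=2.6,fy=2.6,interpolation=cv2.INTER_CUBIC))
```

```text
186
[[133 136 139 139 132 110  91  88  83  78  77  76  73 109 143 148 145 145]
 [132 131 134 131 113  97  94  92  87  83  79  77  87 106 115 115 113 114]
 [138 132 132 127 111  98  95  94  97 101 100 100 103 105 105 104 104 104]
 [140 137 136 136 125 108  99 104 114 116 117 117 118 118 118 119 119 121]
 [134 138 139 138 136 125 114 128 143 145 146 147 147 148 149 150 150 151]
 [140 143 142 139 141 138 138 151 164 165 164 165 166 166 167 166 166 168]
 [139 139 137 139 141 145 146 164 184 191 192 194 194 193 194 194 194 195]
 [137 135 132 130 133 136 137 151 179 194 192 193 193 194 193 193 193 192]
 [138 139 139 139 138 137 136 137 143 152 155 153 152 153 152 151 152 154]
 [134 134 135 137 139 138 138 137 136 136 136 135 135 137 139 139 140 140]]
262
[[ 97  97  96 107 103  92  98 100 102 101 107  92  63  55  57  57  57  56
   56  57]
 [109 109 109 109 107 103 100 102 104 111 120 106  79  77  78  77  77  77
   77  78]
 [135 136 137 139 134 120 109 108 118 127 140 129 108 109 109 108 110 112
  112 111]
 [162 161 163 162 158 145 126 124 135 140 139 128 119 121 123 122 122 124
  125 120]
 
[... 3289 characters left out ...]
7 106 101 112 133 139 136 135
  137 142 144 144]
 [129 130 130 130 130 130 130 130 131 131 130 132 127 121 129 135 132 129
  131 134 139 139]
 [158 158 158 158 158 158 158 159 158 159 159 161 155 136 125 131 130 129
  129 131 134 135]
 [180 180 179 180 180 179 180 180 180 181 181 181 177 155 138 137 137 135
  134 136 139 142]
 [190 190 189 190 190 190 190 189 190 190 191 193 153  97  90  90  90  89
   89  89  95 102]
 [177 178 177 177 176 177 176 177 175 179 175 158 129 100  96  97  99  92
   86  89  84  79]
 [134 135 136 136 136 136 136 137 137 138 134 126 122 121 121 122 120 119
  119 117 117 119]
 [116 117 122 122 122 122 122 121 121 122 123 122 124 124 125 125 125 125
  126 124 126 127]]
```

View pics/w15z.png

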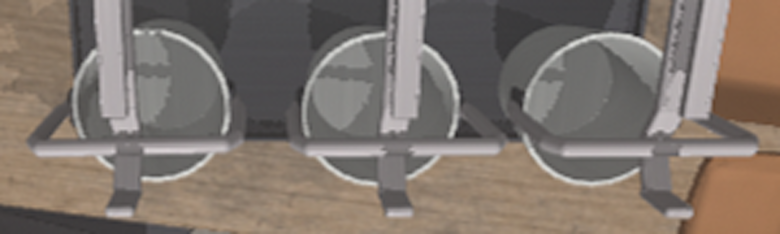

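Zoom: B's bar is centred on its hook, A's is off by about 5 mm and C's by about 4–7 mm, all well within the straight part. Now I'll close the lock.

Call:
drive_tool(
  targets=[
    {"x": 0.045, "y": 0, "z": 0, "ax": 0, "ay": 0, "az": 0},
    {"x": 0.09, "y": 0, "z": 0.02, "ax": 0, "ay": 0, "az": 0},
    {"x": 0.099, "y": 0, "z": 0.06, "ax": 0, "ay": 0, "az": 0},
    {"x": 0.099, "y": 0, "z": 0.11, "ax": 0, "ay": 0, "az": 0},
    {"x": 0.099, "y": 0, "z": 0.15, "ax": 0, "ay": 0, "az": 0},
    {"x": 0.099, "y": 0, "z": 0.18, "ax": 0, "ay": 0, "az": 0},
    {"x": 0.099, "y": 0, "z": 0.197, "ax": 0, "ay": 0, "az": 0},
    {"x": 0.099, "y": 0, "z": 0.202, "ax": 0, "ay": 0, "az": 0},
    {"x": 0.099, "y": 0, "z": 0.202, "ax": 0, "ay": 0, "az": 0},
  ],
)

```text
time_s: 38.1
eef_pos: [0.6406, -0.1552, 0.2243]
tool_rot: [0.0, 0.992, 0.129, -0.001]
wrist_force: [0.4, -0.1, 0.2]
grip_width: 0.0857
```

Call:
drive_tool(
  targets=[
    {"x": 0, "y": 0, "z": 0, "ax": 0, "ay": 0, "az": 0},
    {"x": 0, "y": 0, "z": 0, "ax": 0, "ay": 0, "az": 0},
    {"x": 0, "y": 0, "z": 0, "ax": 0, "ay": 0, "az": 0},
    {"x": 0, "y": 0, "z": 0, "ax": 0, "ay": 0, "az": 0},
    {"x": 0, "y": 0, "z": 0, "ax": 0, "ay": 0, "az": 0},
    {"x": 0, "y": 0, "z": 0, "ax": 0, "ay": 0, "az": 0},
    {"x": 0, "y": 0, "z": 0, "ax": 0, "ay": 0, "az": 0},
  ],
  hand=0,
)

```text
time_s: 38.8
eef_pos: [0.6405, -0.1536, 0.2254]
tool_rot: [-0.001, 0.992, 0.13, -0.001]
wrist_force: [-3.0, 5.7, 4.2]
grip_width: 0.0255
```

Call:
drive_tool(
  targets=[
    {"x": -0.005, "y": 0, "z": 0, "ax": 0, "ay": 0, "az": 0},
    {"x": -0.012, "y": 0, "z": 0, "ax": 0, "ay": 0, "az": 0},
    {"x": -0.02, "y": 0, "z": 0, "ax": 0, "ay": 0, "az": 0},
    {"x": -0.028, "y": 0, "z": 0, "ax": 0, "ay": 0, "az": 0},
    {"x": -0.035, "y": 0, "z": 0, "ax": 0, "ay": 0, "az": 0},
    {"x": -0.04, "y": 0, "z": 0, "ax": 0, "ay": 0, "az": 0},
    {"x": -0.043, "y": 0, "z": 0, "ax": 0, "ay": 0, "az": 0},
    {"x": -0.044, "y": 0, "z": 0, "ax": 0, "ay": 0, "az": 0},
    {"x": -0.044, "y": 0, "z": 0, "ax": 0, "ay": 0, "az": 0},
    {"x": -0.044, "y": 0, "z": 0, "ax": 0, "ay": 0, "az": 0},
  ],
)

```text
time_s: 39.8
eef_pos: [0.6017, -0.1638, 0.2255]
tool_rot: [-0.001, 0.992, 0.13, 0.004]
wrist_force: [20.9, 4.5, -7.8]
grip_width: 0.0258
```

The lock is against its home stop: 21 N, and TCP back at (0.602, −0.164), where it started. Releasing and checking.

Call:
drive_tool(
  targets=[
    {"x": 0, "y": 0, "z": 0, "ax": 0, "ay": 0, "az": 0},
    {"x": 0, "y": 0, "z": 0, "ax": 0, "ay": 0, "az": 0},
    {"x": 0, "y": 0, "z": 0, "ax": 0, "ay": 0, "az": 0},
    {"x": 0, "y": 0, "z": 0, "ax": 0, "ay": 0, "az": 0},
    {"x": 0, "y": 0, "z": 0, "ax": 0, "ay": 0, "az": 0},
    {"x": 0, "y": 0, "z": -0.03, "ax": 0, "ay": 0, "az": 0},
    {"x": 0, "y": 0, "z": -0.08, "ax": 0, "ay": 0, "az": 0},
    {"x": 0, "y": 0, "z": -0.13, "ax": 0, "ay": 0, "az": 0},
    {"x": 0, "y": 0, "z": -0.18, "ax": 0, "ay": 0, "az": 0},
    {"x": 0, "y": 0, "z": -0.2, "ax": 0, "ay": 0, "az": 0},
    {"x": -0.06, "y": 0, "z": -0.2, "ax": 0, "ay": 0, "az": 0},
    {"x": -0.06, "y": 0, "z": -0.2, "ax": 0, "ay": 0, "az": 0},
    {"x": -0.06, "y": 0, "z": -0.2, "ax": 0, "ay": 0, "az": 0},
    {"x": -0.06, "y": 0, "z": -0.2, "ax": 0, "ay": 0, "az": 0},
  ],
  hand=1,
)

```text
time_s: 41.2
eef_pos: [0.5424, -0.1798, 0.4253]
tool_rot: [-0.001, 0.992, 0.13, 0.005]
wrist_force: [0.8, 0.7, 0.2]
grip_width: 0.0852
```

Run:
```python
from h import *
c,K,W=cam("wrist"); np.savez("w16",c=c,K=K,W=W); cv2.imwrite("pics/w16.png",c)
c2,_,_=cam("wrist"); print("motion between frames",(cv2.absdiff(c,c2).max(2)>20).mean())
# dark grip blob centroid: open/locked prediction of top centre
m=(c.max(2)<55).astype(np.uint8); 
for d in (0,.04):
    q=proj(K,W,np.array([.6027,-.165,.256])+d*rx); print("pred",d,q)
n,l,st,ce=cv2.connectedComponentsWithStats(m)
for i in range(1,n):
    if 200<st[i,4]<3000 and st[i,1]<200: print(st[i],ce[i])
s=bot.get_state();print(s["wrist_force"],s["time_s"],s["eef_pos"])
```

```text
motion between frames 0.00735969387755102
pred 0 [281.3614 131.114 ]
pred 0.04 [281.4108  87.3624]
[ 446    0   82   70 2323] [477.6216  36.4128]
[493  48  36  11 262] [509.0267  52.6412]
[ 0.0452 -0.4374  0.4379] 41.3 [ 0.5427 -0.1797  0.425 ]
```

Run:
```python
from h import *
for n in ("w15","w16"):
    d=np.load(n+".npz");g=cv2.cvtColor(d["c"],cv2.COLOR_BGR2GRAY)
    r=np.where(g[40:170,270:290].mean(1)<90)[0]+40; print(n,"dark rows",r.min(),r.max())
    for dd in (0,.04): print([proj(d["K"],d["W"],np.array([.6027,-.165,.256])+(dd+e)*rx)[1].round(1) for e in (.013,-.013)])
a=np.load("w15.npz")["c"];d=np.load("w16.npz");c=d["c"]
for i,(x,y) in enumerate([(228,206),(332,206),(432,206)]):
    t=a[y-8:y+22,x-38:x+42]; r=cv2.matchTemplate(c[170:260],t,cv2.TM_CCOEFF_NORMED);_,m,_,l=cv2.minMaxLoc(r);print("bar",i,m,l[0]-(x-38),l[1]+170-(y-8))
q=proj(d["K"],d["W"],hook(1))-proj(np.load("w15.npz")["K"],np.load("w15.npz")["W"],hook(1));print("expected shift",q)
c3,_,_=cam("wrist");c4,_,_=cam("wrist");print("motion at rack",(cv2.absdiff(c3,c4).max(2)[120:250,150:500]>25).mean())
```

```text
w15 dark rows 77 169
[np.float64(118.1), np.float64(145.3)]
[np.float64(73.3), np.float64(102.9)]
w16 dark rows 106 169
[np.float64(117.3), np.float64(144.6)]
[np.float64(72.3), np.float64(102.0)]
bar 0 0.7452890276908875 1 1
bar 1 0.7502201795578003 1 1
bar 2 0.7690852284431458 2 1
expected shift [1.4926 0.507 ]
motion at rack 0.0008351648351648352
```

Run:
```python
from h import *
for n,dd,r0 in (("w2",0,130),("w15",.04,64),("w16",0,96)):
    d=np.load(n+".npz");g=cv2.cvtColor(d["c"],cv2.COLOR_BGR2GRAY)
    G=np.array([.6027,-.165,0])+dd*rx
    pr=lambda e,z:proj(d["K"],d["W"],G+e*rx+[0,0,z]).round(1)
    print(n,"top back/front",pr(.013,.256),pr(-.013,.256),"base back/front",pr(.013,.212),pr(-.013,.212))
    u=int(pr(0,.25)[0]); print(r0,g[r0:r0+60:2,u-4:u+5].mean(1).astype(int))
```

```text
w2 top back/front [287.9 145.7] [287.8 171.9] base back/front [287.1 141.1] [287.  164.3]
130 [ 83  80  82 121 133  88  63  51  51  53  57  59  59  59  59  59  59  59
  59  59  57  97 194 195 193 134  87  91  89  89]
w15 top back/front [279.6  73.3] [279.7 102.9] base back/front [279.7  77.7] [279.8 103.5]
64 [ 96 107 102 119 126 124 105  50  56  58  58  59  59  60  60  60  61  61
  61  61  61  83 113 186 184 181 185 187 184 201]
w16 top back/front [281.4 117.3] [281.3 144.6] base back/front [281.3 116.6] [281.3 140.6]
96 [ 99 107  98  95  94  84  69  63  90 129 104  66  48  52  57  57  57  57
  57  56  57  57  57  57  56  65 191 185 187 190]
```

```bash
python3 -c "
from cell import bot
print(bot.get_state()['time_s'], bot.job_done())"
```

```text
the job is handed in; nothing more can be done
41.4 None
```

I slid the lock back to its open stop and hung all three pails: C on hook 2, B on hook 1 and A on hook 0. Then I slid the lock home, let go, and handed the job in at 41.4 s.

**Lock:** it ran into the home stop with about 21 N, and the gripper was back within 1 mm of where it first held the grip. The grip's front edge in the last image was 2 px (about 2 mm) off its predicted row, on the home side.

**Pails:** before the lock was closed, a zoomed wrist image showed all three bars in the hook seats. B was centred, A was about 5 mm off centre and C about 4–7 mm, which is inside the bar's straight part. After closing, the bars had moved no more than a pixel relative to the hooks (match score about 0.75). The rack area was practically still between frames, and the gripper was clear above the rack.

**Not fully checked:**
- I had used all 16 pictures, so I checked the final locked state only by numbers, not by eye.
- A scene comparison around pail A before I grasped it showed changes. I put them down to the arm blocking the view, because the wrist view matched the expected bar position to about a pixel.
- I did not re-measure the hump mould, bowl and dish at the end. The arm was not sent near them, and nothing showed a contact.

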